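Load the reel stand and level it with its levelling foot

TASK

Fit the small wound spool over the upright spindle of the reel stand, fully home on the turntable, and let go of it; then stand the spirit level, vial up, on the bare strip of deck on the robot's side of the spool, lengthwise along the deck, and let go of it too. Turn the hand knob of the levelling foot until the bubble rests between its two lines, then press the level down onto the deck from above with a light steady push of about 10 N, clear of the vial. Finish like that, still pressing and with the bubble still between the lines, and leave the other things on the bench where they are.

Things in the scene. Friction and masses are not known exactly. Their poses are not given: they have to be found in the camera images.
- deck: Deck of the reel stand, fixed to the bench: grey steel plate 190 (x) x 345 (y) x 8 mm. Origin: middle of its top face, 40 mm above the bench; x away from the robot, y along it to the levelling foot (at y 140), z up. It pivots on two fixed feet at y -140. The levelling foot's end starts too low, by 3 to 8 mrad. Spindle at x 60, y -30. Bare flat strip for the level: x -90 to -30, y -165 to 110.
- seat (a point): Point on the spindle's axis at the top face of the turntable (80 mm diameter, top face 10 mm above the deck, turns freely), where the spool's underside comes to rest; z up along the spindle. The steel spindle, 14 mm in diameter, stands 64 mm above this point; its top 8 mm taper to 5 mm.
- spool: Small spool wound full and wrapped, upright on the bench: grey plastic flanges 60 mm in diameter, bright windings slightly recessed between them, 54 mm tall, bore 18 mm right through, about 0.4 kg. Origin: centre of its underside; z up along the bore. Can be gripped across the flanges.
- level: Spirit level, bare aluminium with black end caps: 200 long (x) x 24 wide (y) x 40 mm tall (z), about 0.24 kg, standing on its base. Origin: centre of its underside; z up, x along it (a second vial, crosswise, near the +x end). The main vial lies in a window in the top, x -27 to 27, 3 mm below the top face; the top face at |x| 27 to 98 is plain: press there.
- bubble (a joint): Place of the pale bubble (14 mm long) along the main vial, in m: 0 in the middle, positive towards the level's +x end, stops at +/-0.013. It goes to the high end, 1 mm per mrad of tilt, and settles in about 1 s. Within +/-0.0015 it lies between the two black lines (17 mm clear between them).
- knob_mid (a point): Middle of the levelling foot's hand knob, on its upright axis: black, fluted, round, 44 mm in diameter, 24 mm tall, its middle 34 mm above the deck at x 0, y 140. Grip it across at any angle. Clockwise from above raises that end of the deck; one full turn tilts it 14.3 mrad, moving the bubble 14.3 mm (2.3 mm per rad). Stays where left; torque 0.06 N m; about 1.5 to 3 rad are needed.
- clamp_a: Bystander, to be left alone: grey pipe saddle clamp, 70 x 28 x 58 mm. Origin: underside.
- clamp_b: Bystander, to be left alone: a second, identical pipe saddle clamp, 70 x 28 x 58 mm. Origin: underside.
- junction_box: Bystander, to be left alone: white square junction box, 85 x 85 x 46 mm. Origin: underside.
- beacon: Bystander, to be left alone: round stacked signal lamp, 60 diameter, 112 tall mm. Origin: underside.
- screwdriver: Bystander, to be left alone: screwdriver lying on its side, about 0.2 m long.
- tape_roll: Bystander, to be left alone: black roll of tape lying flat, 70 diameter, 25 high mm. Origin: underside.
- offcut: Bystander, to be left alone: timber offcut, 150 x 70 x 35 mm. Origin: underside.
- wide_reel: Bystander, to be left alone: wide low reel lying flat, 110 diameter, 48 high mm. Origin: underside.

How it is judged:
By the outcome, as a careful person would: the job done as asked, in the order asked, and still so for the second after the job is handed in, while the arm keeps its last pose, push and grip.
It also fails if it takes over 72 s, if anything falls off the work surface, if the arm or the gripper's body presses on something with over 40 N, if the wrist force passes 120 N, or if a joint passes its speed limit or range.

ROBOT

A 7-joint arm with a two-finger parallel gripper is mounted at the origin on the work surface. World frame = base frame: x ahead of the robot, y to its left, z up, the work surface at z = 0. Lengths are in m, angles in rad, forces in N, time in s.
With the tool pointing down it reaches from about 0.4 to 0.875 m from the base axis. Payload 4.4 kg.
Tool frame: the origin (TCP) lies at the very end of the fingers, on their centre line; the grasp point (between the pads) lies 19 mm behind it; z points along the fingers, x is the direction in which the jaws open and shut, and the axes are right-handed (so a half turn about z gives the same grasp; the last joint's range is limited). The gripper opens to 85 mm and grips with 20 to 120 N. Pads are 22 mm wide; open, the fingers measure 114 mm over their backs; the gripper's body (76 mm by 85 mm) begins 54 mm behind the grasp point. The pads swing forward as they close: fully open they stand 13 mm farther back than shut.
Start: joints at [-1.291, 0.628, 0.038, 1.517, -0.027, 0.996, -0.02], TCP at [0.22, 0.612, 0.231] pointing down, gripper open.
Joint ranges: [-3.06, 3.06], [-0.37, 2.12], [-1.25, 1.32], [0.18, 2.47], [-1.1, 4.24], [0.23, 1.98], [-2.94, 2.94]. Speed limits (rad/s): [2.57, 2.57, 3.14, 3.14, 3.14, 3.14, 3.14].

INTERFACE

Orientations are given as a rotation vector (axis times angle).
In Python, from plant import r gives the robot as it stands.
- The arm moves only by the tool jog_arm, never from a script. Its argument "rows" is a list that holds one entry, the list of rows, each a list of 5 numbers: the opening, from 0 (shut) to 1 (fully open), then the shift along the tool's x, y, z in mm, then the turn about the tool's z in rad. In form: [[[fingers, x, y, z, yaw], ...]]. A call has 1 to 10 rows; each row shifts and turns the pose as measured when the row begins, along the tool's axes as they then stand; what a row does not reach is not made up. A row lasts 1/12 s, in which the tool goes at most 41.7 mm and 7.16 degrees, less where a joint would pass 70% of its speed; a pose out of reach is approached as far as the arm can. A call is refused whole if a number of a shift passes 41.7 or a number of a turn 0.125, either way. A call with a gripper value outside its range is refused whole. The fingers move at their own pace and stop on an object; the grip force is fixed at half the most. Time passes only in rows, so rows that do not move let the fingers close. It gives the time, the measured TCP pose, the force and the opening at its end, in the units of the state.
- r.sense(): the state, without advancing time (a new reading comes with each control period).
- r.capture(name): name is "scene" or "top"; returns the picture (384x512x3 uint8, red, green, blue); there is no depth.
- r.get_calibration(name): a dict with "mtx" (3x3 intrinsics, pixels), "T" (4x4, takes a point from camera to world coordinates). Camera axes: x right, y down, z forward; pixel columns grow to the right and rows downward; lengths in m; the calibration is good to about 2 mm. A picture is of the moment at which its call begins. get_calibration takes no time and is no camera call.
- r.sign_off(): hands the job in, once; it reports no verdict.
The state is a dict: "clock": time; "q": joint angles; "dq": joint speeds; "joint_torque": joint torques, N m; "eef_pos": TCP position; "tool_rot": TCP orientation; "contact_force": force on the tool from outside, world axes, zero at the start; "moment": the same for the moment, N m; "gripper_width": finger opening in m.
Only numpy, scipy, OpenCV 4.12 (cv2) and the standard library are available. Lean on these libraries where they do the work, as an engineer would, in place of code of your own. Each camera call takes 0.05 s, during which the arm holds its last target.

## Working session

There is one attempt and no reset: what is moved stays moved. The work goes in short steps, Python scripts to look and compute and a tool call to move; the robot and the scene stay as the last step left them, time stands still between calls to the robot, and variables do not carry over. Pictures are saved under pics/ and viewed, and the job is handed in when it is done.

Besides the shell and the picture viewer there is one more tool, called after ">>>" as name([rows], argument=value, ...), one row to a line, values as JSON. jog_arm: Moves the arm, as the interface text tells. Its arguments: {"type":"object","properties":{"rows":{"type":"array","items":{"type":"array","items":{"type":"array","items":{"type":"number"}}}}},"required":["rows"]}

```bash
ls; mkdir -p pics
cat > h.py <<'E'
import numpy as np,cv2
from plant import r
from scipy.spatial.transform import Rotation as R
def snap(cam,name,crop=None,scale=1):
    im=r.capture(cam); cv2.imwrite(f'pics/raw_{name}.png',im[:,:,::-1])
    c=im
    if crop: x0,y0,x1,y1=crop; c=im[y0:y1,x0:x1]
    if scale!=1: c=cv2.resize(c,None,fx=scale,fy=scale,interpolation=cv2.INTER_CUBIC)
    cv2.imwrite(f'pics/{name}.png',np.ascontiguousarray(c[:,:,::-1]))
def crop(raw,name,x0,y0,x1,y1,s):
    c=cv2.imread(f'pics/raw_{raw}.png')[y0:y1,x0:x1]
    cv2.imwrite(f'pics/{name}.png',cv2.resize(c,None,fx=s,fy=s,interpolation=cv2.INTER_CUBIC))
def ray(cam,u,v,z):
    c=r.get_calibration(cam);K=np.array(c['mtx']);T=np.array(c['T'])
    d=T[:3,:3]@np.linalg.inv(K)@[u,v,1];o=T[:3,3]
    return o+d*(z-o[2])/d[2]
def proj(cam,p):
    c=r.get_calibration(cam);K=np.array(c['mtx']);T=np.linalg.inv(np.array(c['T']))
    q=K@(T[:3,:3]@np.array(p)+T[:3,3]);return q[:2]/q[2]
E
python3 - <<'E'
from h import *
s=r.sense();print({k:np.round(v,4) for k,v in s.items()})
for c in('scene','top'):
    print(c,np.round(r.get_calibration(c)['mtx'],1),np.round(r.get_calibration(c)['T'],3))
    snap(c,c+'0',None,1.5)
E
```

```text
pics
{'clock': np.float64(0.0), 'q': array([-1.2908,  0.6294,  0.0385,  1.5184, -0.027 ,  0.9963, -0.02  ]), 'dq': array([-0.0002, -0.0008,  0.0004,  0.0002, -0.0021, -0.0004, -0.0002]), 'joint_torque': array([ 2.00000e-04, -5.63421e+01,  1.22690e+00, -1.93451e+01,
        1.11000e-02,  1.05000e-02,  0.00000e+00]), 'eef_pos': array([0.2201, 0.6109, 0.2304]), 'tool_rot': array([ 2.5696e+00,  1.8054e+00, -2.4000e-03]), 'contact_force': array([ 0.5165, -0.926 , -0.2026]), 'moment': array([-0.0031,  0.0298,  0.008 ]), 'gripper_width': np.float64(0.0855)}
scene [[373.3   0.  260.5]
 [  0.  373.3 192.8]
 [  0.    0.    1. ]] [[-0.318  0.783 -0.534  1.231]
 [ 0.948  0.255 -0.19   0.241]
 [-0.013 -0.567 -0.824  1.108]
 [ 0.     0.     0.     1.   ]]
top [[401.7   0.  258.1]
 [  0.  401.7 194.7]
 [  0.    0.    1. ]] [[ 0.018 -0.978  0.209  0.275]
 [-1.    -0.016  0.008  0.005]
 [-0.005 -0.209 -0.978  1.42 ]
 [ 0.     0.     0.     1.   ]]
```

View pics/scene0.png

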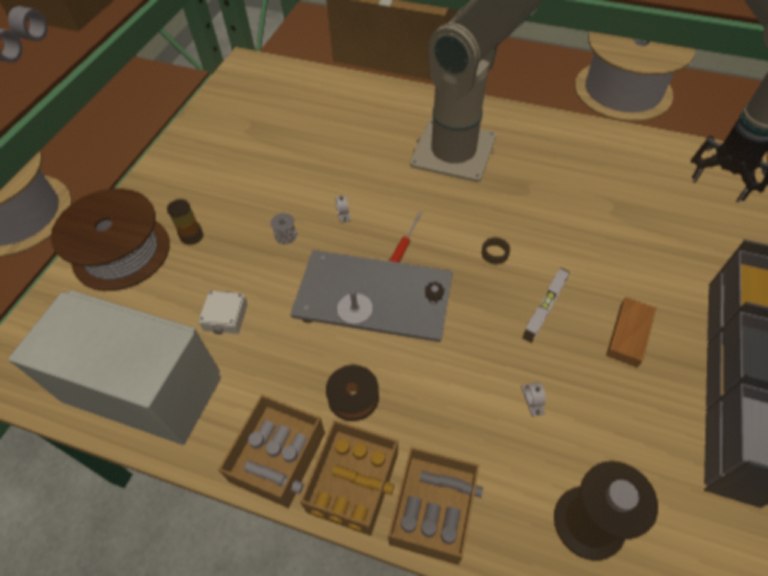

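View pics/top0.png

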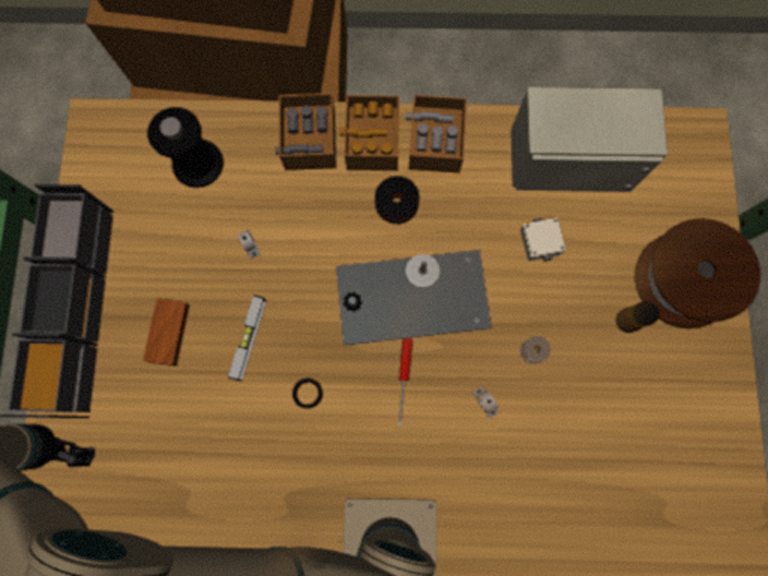

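Run:
```python
from h import *
crop('top0','c1',215,155,340,240,6)
crop('top0','c2',140,185,220,265,7)
crop('top0','c3',315,205,395,265,9)
crop('scene0','c4',170,125,310,235,5)
crop('scene0','c5',335,165,395,235,8)
```

```text
(no output)
```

View pics/c1.png

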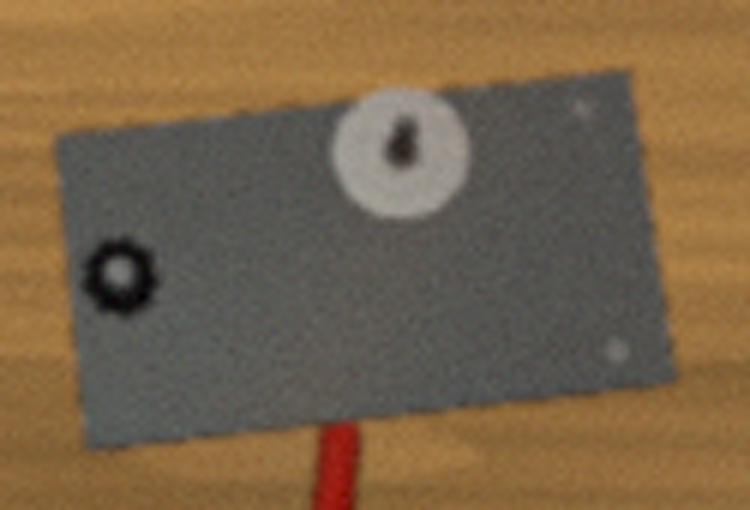

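View pics/c2.png

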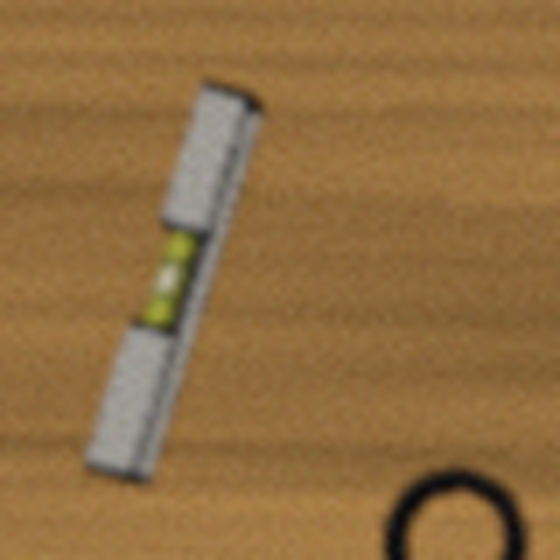

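View pics/c3.png

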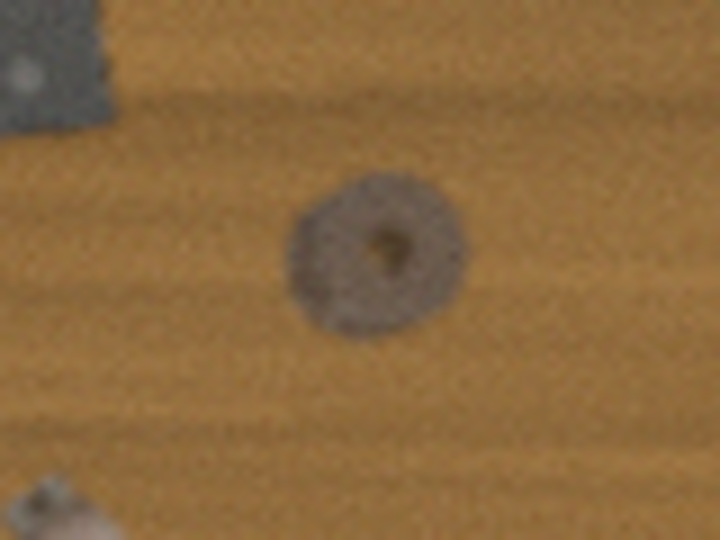

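View pics/c4.png

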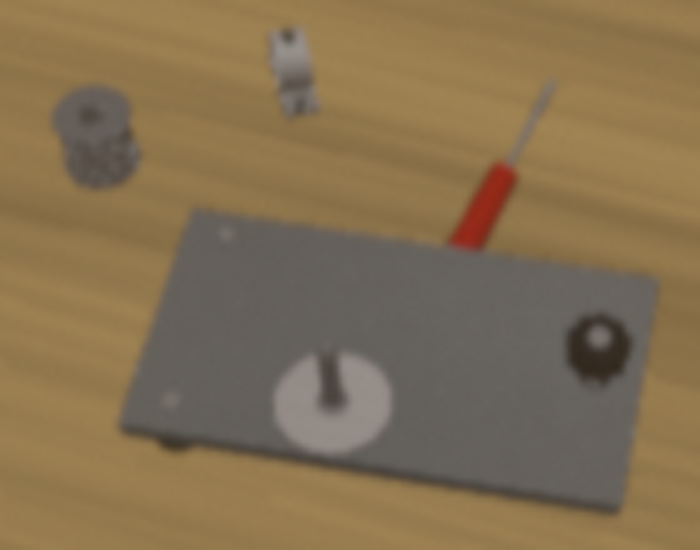

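View pics/c5.png

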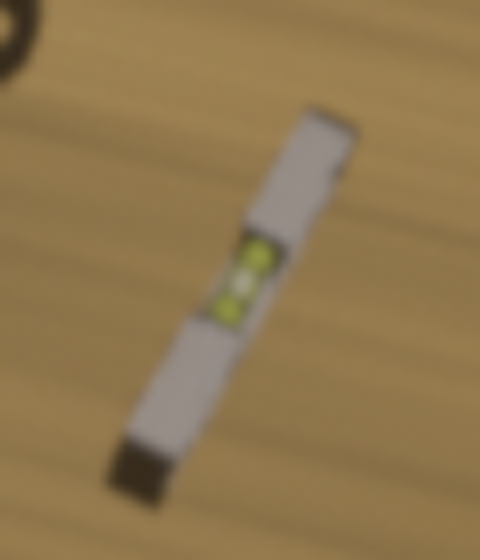

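```bash
cat > fit.py <<'E'
from h import *
from scipy.optimize import least_squares
def up(p,s,x0,y0): return ((p[0]+.5)/s-.5+x0,(p[1]+.5)/s-.5+y0)
a,b=.095,.1725
A=lambda p:up(p,6,215,155); B=lambda p:up(p,5,170,125)
obs=[('top',A((57,135)),(a,b,0)),('top',A((630,70)),(a,-b,0)),('top',A((677,380)),(-a,-b,0)),('top',A((88,448)),(-a,b,0)),('top',A((401,152)),(.06,-.03,.01)),
('scene',B((195,208)),(-a,-b,0)),('scene',B((658,275)),(-a,b,0)),('scene',B((620,502)),(a,b,0)),('scene',B((122,426)),(a,-b,0)),('scene',B((333,401)),(.06,-.03,.01))]
def pose(x,l,z=.04):
    c,s=np.cos(x[2]),np.sin(x[2]);return np.array([x[0]+c*l[0]-s*l[1],x[1]+s*l[0]+c*l[1],z+l[2]])
if __name__=='__main__':
    for cams in (['top'],['scene'],['top','scene']):
        f=lambda x:np.concatenate([proj(c,pose(x,l))-np.array(u) for c,u,l in obs if c in cams])
        s=least_squares(f,[.6,0,0]);print('deck',cams,s.x.round(4),s.fun.reshape(-1,2).round(1).tolist())
    x=s.x
    print('seat',pose(x,(.06,-.03,.01)).round(4),'knob',pose(x,(0,.14,.034)).round(4),'strip mid',pose(x,(-.06,-.0275,0)).round(4))
    for c in('top','scene'):
        print(c,'spindle top proj',proj(c,pose(x,(.06,-.03,.074))).round(1),'knobtop',proj(c,pose(x,(0,.14,.046))).round(1))
    L=lambda p:up(p,7,140,185); M=lambda p:up(p,8,335,165)
    l=.1;w=.012
    lo=[('top',L((207,86)),(l,w,0)),('top',L((246,94)),(l,-w,0)),('top',L((88,463)),(-l,w,0)),('top',L((133,472)),(-l,-w,0)),
    ('scene',M((128,437)),(l,w,0)),('scene',M((178,460)),(l,-w,0)),('scene',M((312,108)),(-l,w,0)),('scene',M((355,130)),(-l,-w,0))]
    for cams in (['top'],['scene'],['top','scene']):
        f=lambda x:np.concatenate([proj(c,pose(x,l,.04))-np.array(u) for c,u,l in lo if c in cams])
        s=least_squares(f,[.5,.2,0]);print('level',cams,s.x.round(4),s.fun.reshape(-1,2).round(1).tolist())
    # spool top face
    t=up((390,252),9,315,205);print('spool bore top',ray('top',*t,.054))
    t=up((383,252),9,315,205);print('spool flange top',ray('top',*t,.054))
    t=up((92,115),5,170,125);print('spool scene',ray('scene',*t,.054))
E
python3 fit.py
```

```text
deck ['top'] [ 0.5603 -0.0435  0.1325] [[-0.5, -0.2], [0.3, -0.3], [0.5, 0.5], [-0.4, 0.6], [0.2, -0.7]]
deck ['scene'] [ 0.555  -0.0424  0.1354] [[-0.6, -0.3], [0.5, -0.2], [0.8, 0.2], [-0.9, -0.6], [0.1, 0.6]]
deck ['top', 'scene'] [ 0.5579 -0.0428  0.1338] [[-0.8, 0.5], [0.0, 0.3], [0.3, 1.1], [-0.6, 1.3], [-0.1, -0.0], [-0.9, 0.2], [0.2, 0.4], [0.4, 1.0], [-1.4, -0.0], [-0.3, 1.2]]
seat [ 0.6214 -0.0645  0.05  ] knob [0.5392 0.096  0.074 ] strip mid [ 0.5021 -0.078   0.04  ]
top spindle top proj [282.3 175.2] knobtop [234.4 200.1]
scene spindle top proj [234.5 195.3] knobtop [289.1 193. ]
level ['top'] [ 0.4598  0.3411 -0.2312] [[-0.3, -1.1], [0.7, -0.6], [-0.3, 0.6], [-0.1, 1.0]]
level ['scene'] [ 0.452   0.3442 -0.2295] [[6.3, 3.3], [-6.7, -2.9], [6.1, 2.4], [-5.7, -3.1]]
level ['top', 'scene'] [ 0.4567  0.3426 -0.2303] [[-0.8, -0.3], [0.2, 0.2], [-0.8, 1.5], [-0.5, 2.0], [5.5, 4.3], [-7.5, -1.8], [5.4, 3.3], [-6.4, -2.2]]
spool bore top [ 0.43985023 -0.32593074  0.054     ]
spool flange top [ 0.4398046  -0.32328564  0.054     ]
spool scene [ 0.43619451 -0.32610413  0.054     ]
```

```bash
cat >> h.py <<'E'
def st():
    s=r.sense();M=R.from_rotvec(s['tool_rot']).as_matrix()
    ang=np.arctan2(M[1,0],M[0,0]);return s,M,ang
def to(x,y,z,ang=None):
    s,M,a=st();d=(M.T@(np.array([x,y,z])-s['eef_pos'])*1000)
    w=np.linalg.norm(d)
    print('t%.2f pos'%s['clock'],s['eef_pos'].round(4),'jaw %.3f'%a,'q7 %.2f'%s['q'][6],'F',s['contact_force'].round(1),'w %.4f'%s['gripper_width'],'tilt',M[:2,2].round(4))
    print('tool d mm',d.round(1),'rows>=%.1f'%(w/41.7),'turn',None if ang is None else round(((a-ang+np.pi/2)%np.pi)-np.pi/2,3))
E
python3 - <<'E'
from h import *
to(.5,.3,.23)
for n,u in dict(clampA=(325,267),beacon=(424,205),screwtip=(267,282),handle=(271,227)).items(): print(n,ray('top',*u,.03).round(3))
E
```

```text
t0.10 pos [0.2201 0.611  0.2305] jaw 1.225 q7 -0.02 F [-0.1 -0.6  0.2] w 0.0857 tilt [-0.0005 -0.0016]
tool d mm [-197.7  368.7    0.8] rows>=10.0 turn None
clampA [ 0.323 -0.216  0.03 ]
beacon [ 0.544 -0.567  0.03 ]
screwtip [ 0.27  -0.019  0.03 ]
handle [ 0.457 -0.031  0.03 ]
```

>>> jog_arm([
  [[1, -19.7, 36.8, 0, 0], [1, -19.7, 36.8, 0, 0], [1, -19.7, 36.8, 0, 0], [1, -19.7, 36.8, 0, 0], [1, -19.7, 36.8, 0, 0], [1, -19.7, 36.8, 0, 0], [1, -19.7, 36.8, 0, 0], [1, -19.7, 36.8, 0, 0], [1, -19.7, 36.8, 0, 0], [1, -19.7, 36.8, 0, 0]],
])

```text
clock: 0.93
eef_pos: [0.4921, 0.3084, 0.223]
tool_rot: [-2.542, -1.834, 0.016]
contact_force: [-0.0, 0.7, -0.5]
gripper_width: 0.0852
```

Run:
```python
from h import *
to(.438,-.325,.15)
```

```text
t0.93 pos [0.4921 0.3084 0.223 ] jaw 1.250 q7 0.67 F [-0.   0.7 -0.5] w 0.0852 tilt [-0.0125 -0.0006]
tool d mm [-617.8  149.3   74.1] rows>=15.3 turn None
```

>>> jog_arm([
  [[1, -36, 8.7, 2, 0], [1, -36, 8.7, 2, 0], [1, -36, 8.7, 2, 0], [1, -36, 8.7, 2, 0], [1, -36, 8.7, 2, 0], [1, -36, 8.7, 2, 0], [1, -36, 8.7, 2, 0], [1, -36, 8.7, 2, 0], [1, -36, 8.7, 2, 0], [1, -36, 8.7, 2, 0]],
])

```text
clock: 1.77
eef_pos: [0.4625, -0.0789, 0.2001]
tool_rot: [-2.548, -1.83, 0.012]
contact_force: [0.9, -0.4, -0.2]
gripper_width: 0.0855
```

Run:
```python
from h import *
to(.438,-.325,.15)
```

```text
t1.77 pos [ 0.4625 -0.0789  0.2001] jaw 1.246 q7 1.38 F [ 0.9 -0.4 -0.2] w 0.0855 tilt [-0.0088 -0.0008]
tool d mm [-240.8   55.8   50.5] rows>=6.1 turn None
```

>>> jog_arm([
  [[1, -34, 8, 7, 0], [1, -34, 8, 7, 0], [1, -34, 8, 7, 0], [1, -34, 8, 7, 0], [1, -34, 8, 7, 0], [1, -34, 8, 7, 0], [1, -34, 8, 7, 0], [1, 0, 0, 0, 0], [1, 0, 0, 0, 0]],
])

```text
clock: 2.52
eef_pos: [0.4309, -0.3447, 0.1471]
tool_rot: [-2.562, -1.813, 0.018]
contact_force: [0.0, 0.7, 0.9]
gripper_width: 0.0854
```

Run:
```python
from h import *
to(.438,-.325,.15)
snap('top','top1',(290,160,410,260),6)
snap('scene','scene1',(130,90,250,180),6)
```

```text
t2.52 pos [ 0.4309 -0.3447  0.1471] jaw 1.232 q7 1.87 F [0.  0.7 0.9] w 0.0854 tilt [-0.0114 -0.0042]
tool d mm [20.9  0.2 -3. ] rows>=0.5 turn None
```

View pics/top1.png

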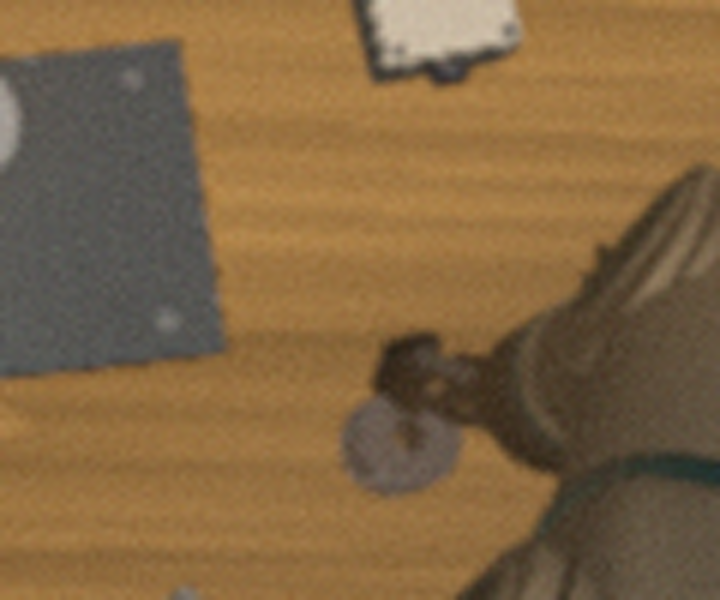

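View pics/scene1.png

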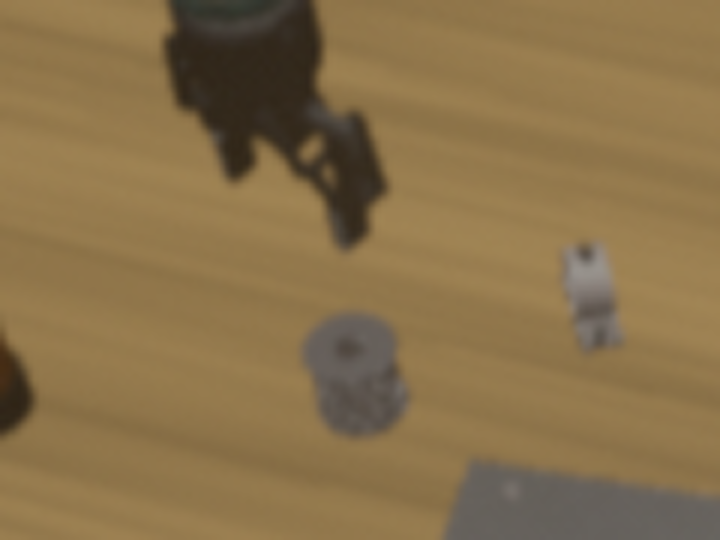

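Run:
```python
from h import *
s,M,a=st()
for sg in(1,-1):
    p=s['eef_pos']+M@[sg*.0475,0,-.013]
    u=proj('scene',p);print('scene',((u-[130,90]+.5)*6-.5).round(1)); u=proj('top',p);print('top',((u-[290,160]+.5)*6-.5).round(1))
```

```text
scene [353.6 250.4]
top [406.3 400. ]
scene [238.6 179.2]
top [580.8 462.7]
```

>>> jog_arm([
  [[1, 10, 0, 0, 0], [1, 10, 0, 20, 0], [1, 0, 0, 20, 0], [1, 0, 0, 0, 0]],
])

```text
clock: 2.95
eef_pos: [0.4412, -0.3178, 0.1084]
tool_rot: [-2.556, -1.825, 0.012]
contact_force: [-1.1, -0.2, 0.6]
gripper_width: 0.0853
```

Run:
```python
from h import *
to(.438,-.325,.018)
```

```text
t2.95 pos [ 0.4412 -0.3178  0.1084] jaw 1.241 q7 1.84 F [-1.1 -0.2  0.6] w 0.0853 tilt [-0.0069 -0.0038]
tool d mm [-7.3 -0.3 90.5] rows>=2.2 turn None
```

>>> jog_arm([
  [[1, -6, 0, 0, 0], [1, 0, 0, 15, 0], [1, 0, 0, 20, 0], [1, 0, 0, 20, 0], [1, 0, 0, 12, 0], [1, 0, 0, 5, 0], [1, 0, 0, 0, 0]],
])

```text
clock: 3.53
eef_pos: [0.4461, -0.3197, 0.0415]
tool_rot: [2.54, 1.837, -0.003]
contact_force: [0.9, 0.4, -0.1]
gripper_width: 0.0853
```

Run:
```python
from h import *
to(.438,-.325,.018)
```

```text
t3.53 pos [ 0.4461 -0.3197  0.0415] jaw 1.253 q7 1.85 F [ 0.9  0.4 -0.1] w 0.0853 tilt [ 0.0025 -0.0068]
tool d mm [-7.4 -6.2 23.6] rows>=0.6 turn None
```

>>> jog_arm([
  [[1, -7, -6, 0, 0], [1, 0, 0, 0, 0], [1, 0, 0, 0, 0]],
])

```text
clock: 3.78
eef_pos: [0.4391, -0.3255, 0.0443]
tool_rot: [2.536, 1.837, -0.001]
contact_force: [0.5, -0.2, -0.2]
gripper_width: 0.0855
```

Run:
```python
from h import *
to(.438,-.325,.018)
snap('scene','scene2',(130,90,250,180),6)
snap('top','top2',(290,160,410,260),6)
```

```text
t3.78 pos [ 0.4391 -0.3255  0.0443] jaw 1.254 q7 1.86 F [ 0.5 -0.2 -0.2] w 0.0855 tilt [ 0.0055 -0.0089]
tool d mm [ 0.3 -1.4 26.3] rows>=0.6 turn None
```

View pics/scene2.png

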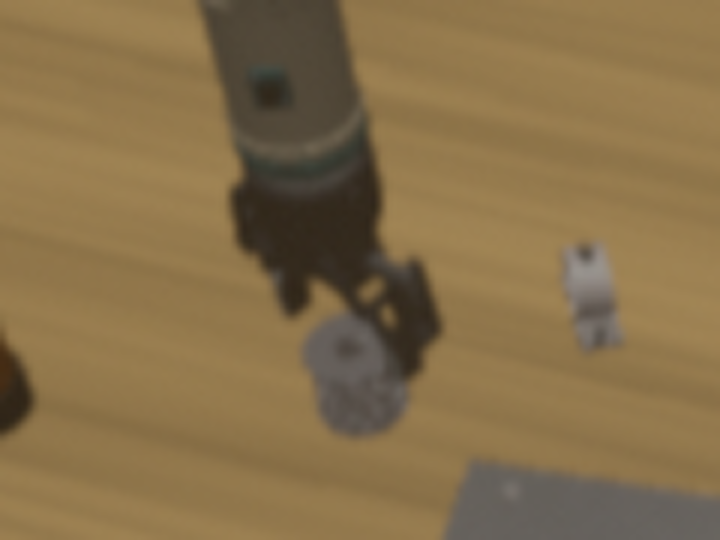

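View pics/top2.png

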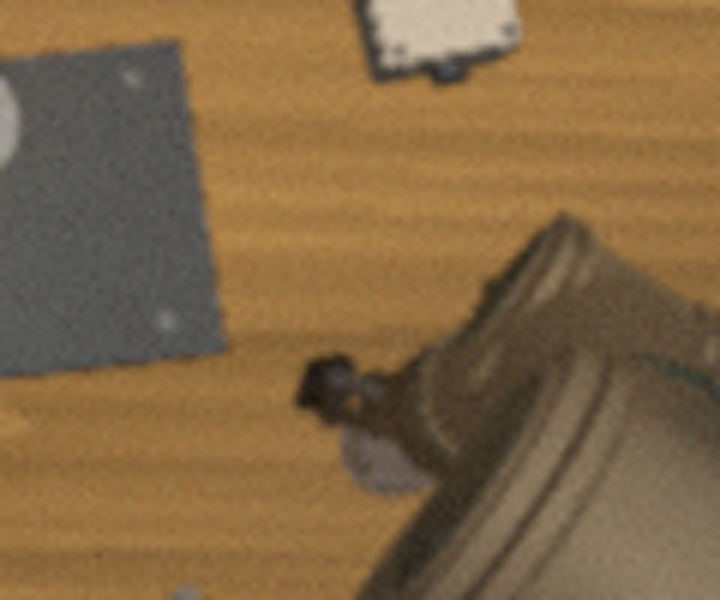

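>>> jog_arm([
  [[1, 0, 0, 10, 0], [1, 0, 0, 10, 0], [1, 0, 0, 3, 0], [1, 0, 0, 0, 0]],
])

```text
clock: 4.22
eef_pos: [0.4399, -0.3265, 0.0201]
tool_rot: [2.534, 1.835, -0.0]
contact_force: [-0.8, -0.6, 0.6]
gripper_width: 0.0855
```

Run:
```python
from h import *
to(.438,-.325,.018)
```

```text
t4.22 pos [ 0.4399 -0.3265  0.0201] jaw 1.253 q7 1.86 F [-0.8 -0.6  0.6] w 0.0855 tilt [ 0.0074 -0.0104]
tool d mm [ 0.8 -2.3  2.1] rows>=0.1 turn None
```

>>> jog_arm([
  [[0.6, 0, -1, 1, 0], [0.3, 0, 0, 0, 0], [0, 0, 0, 0, 0], [0, 0, 0, 0, 0], [0, 0, 0, 0, 0], [0, 0, 0, 0, 0]],
])

```text
clock: 4.72
eef_pos: [0.4384, -0.3262, 0.0184]
tool_rot: [2.536, 1.835, -0.001]
contact_force: [-1.4, 0.5, -0.4]
gripper_width: 0.058
```

Run:
```python
from h import *
to(.438,-.325,.018)
```

```text
t4.72 pos [ 0.4384 -0.3262  0.0184] jaw 1.253 q7 1.86 F [-1.4  0.5 -0.4] w 0.0580 tilt [ 0.0061 -0.01  ]
tool d mm [ 1.  -0.8  0.4] rows>=0.0 turn None
```

>>> jog_arm([
  [[0, 0, 0, -5, 0], [0, 0, 0, -15, 0], [0, 0, 0, -25, 0], [0, 0, 0, -25, 0], [0, 0, 0, -25, 0], [0, 0, 0, -20, 0], [0, 0, 0, -5, 0], [0, 0, 0, 0, 0]],
])

```text
clock: 5.38
eef_pos: [0.4334, -0.3209, 0.1403]
tool_rot: [-2.542, -1.842, 0.008]
contact_force: [0.2, 0.2, -5.9]
gripper_width: 0.0582
```

Run:
```python
from h import *
to(.6214,-.0645,.165)
snap('scene','scene3',(130,60,250,150),6)
```

```text
t5.38 pos [ 0.4334 -0.3209  0.1403] jaw 1.254 q7 1.86 F [ 0.2  0.2 -5.9] w 0.0582 tilt [-0.0051 -0.0014]
tool d mm [302.1  98.8 -26. ] rows>=7.6 turn None
```

View pics/scene3.png

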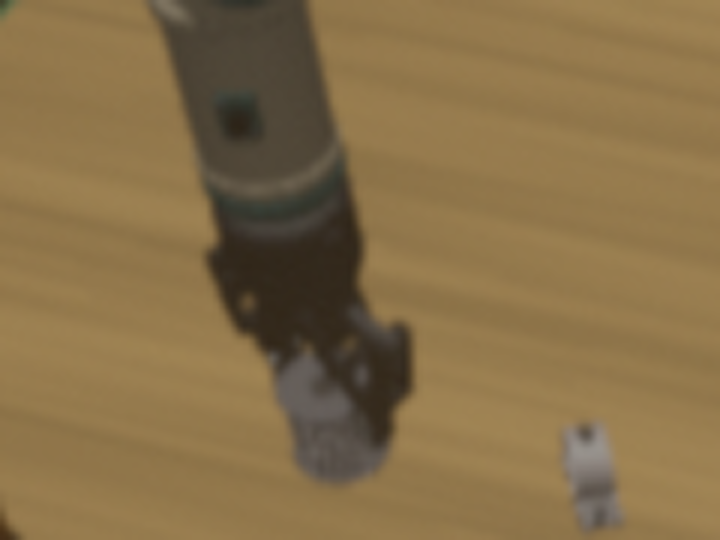

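>>> jog_arm([
  [[0, 15, 5, -8, 0], [0, 30, 10, -8, 0], [0, 32, 10.5, -4, 0], [0, 32, 10.5, -2, 0], [0, 32, 10.5, 0, 0], [0, 32, 10.5, 0, 0], [0, 32, 10.5, 0, 0], [0, 28, 9, 0, 0], [0, 15, 5, 0, 0], [0, 0, 0, 0, 0]],
])

```text
clock: 6.27
eef_pos: [0.584, -0.1003, 0.1408]
tool_rot: [-2.53, -1.817, 0.037]
contact_force: [0.4, 1.0, -4.8]
gripper_width: 0.0585
```

Run:
```python
from h import *
to(.6214,-.0645,.165)
```

```text
t6.27 pos [ 0.584  -0.1003  0.1408] jaw 1.246 q7 1.42 F [ 0.4  1.  -4.8] w 0.0585 tilt [-0.0344  0.0073]
tool d mm [ 45.7  23.2 -25.2] rows>=1.4 turn None
```

>>> jog_arm([
  [[0, 0, 0, -12, 0], [0, 0, 0, -12, 0], [0, 0, 0, 0, 0], [0, 0, 0, 0, 0]],
])

```text
clock: 6.6
eef_pos: [0.58, -0.1002, 0.1602]
tool_rot: [-2.522, -1.814, 0.053]
contact_force: [0.0, -0.3, -4.4]
gripper_width: 0.0578
```

Run:
```python
from h import *
to(.6214,-.0645,.165)
```

```text
t6.60 pos [ 0.58   -0.1002  0.1602] jaw 1.247 q7 1.42 F [ 0.  -0.3 -4.4] w 0.0578 tilt [-0.0476  0.0078]
tool d mm [46.9 27.6 -6.5] rows>=1.3 turn None
```

>>> jog_arm([
  [[0, 0, 0, 0, 0], [0, 0, 0, 0, 0], [0, 0, 0, 0, 0]],
])

```text
clock: 6.85
eef_pos: [0.5779, -0.1034, 0.1592]
tool_rot: [-2.526, -1.808, 0.057]
contact_force: [0.4, -0.7, -5.0]
gripper_width: 0.058
```

Run:
```python
from h import *
to(.6214,-.0645,.165)
```

```text
t6.85 pos [ 0.5779 -0.1034  0.1592] jaw 1.243 q7 1.42 F [ 0.4 -0.7 -5. ] w 0.0580 tilt [-0.0502  0.0067]
tool d mm [50.8 28.3 -7.7] rows>=1.4 turn None
```

>>> jog_arm([
  [[0, 9, 6, -1, 0], [0, 9, 6, -1, 0], [0, 9, 6, -1, 0], [0, 9, 6, -1, 0], [0, 0, 0, 0, 0], [0, 0, 0, 0, 0]],
])

```text
clock: 7.35
eef_pos: [0.6166, -0.0738, 0.161]
tool_rot: [-2.526, -1.808, 0.056]
contact_force: [-0.7, -1.0, -4.2]
gripper_width: 0.0581
```

Run:
```python
from h import *
to(.6214,-.0645,.165)
```

```text
t7.35 pos [ 0.6166 -0.0738  0.161 ] jaw 1.243 q7 1.37 F [-0.7 -1.  -4.2] w 0.0581 tilt [-0.0498  0.0078]
tool d mm [10.3  1.3 -4.2] rows>=0.3 turn None
```

>>> jog_arm([
  [[0, 0, 0, -5, 0], [0, 0, 0, -5, 0], [0, 0, 0, -5, 0], [0, 0, 0, -5, 0], [0, 0, 0, -5, 0], [0, 0, 0, -5, 0], [0, 0, 0, -2, 0], [0, 0, 0, 0, 0]],
])

```text
clock: 8.02
eef_pos: [0.6175, -0.075, 0.1972]
tool_rot: [-2.527, -1.807, 0.057]
contact_force: [-0.3, -0.3, -4.4]
gripper_width: 0.0582
```

Run:
```python
from h import *
to(.6214,-.0645,.165)
```

```text
t8.02 pos [ 0.6175 -0.075   0.1972] jaw 1.242 q7 1.37 F [-0.3 -0.3 -4.4] w 0.0582 tilt [-0.0502  0.0069]
tool d mm [11.5  1.9 32. ] rows>=0.8 turn None
```

>>> jog_arm([
  [[0, 0, 0, 18, 0], [0, 0, 0, 0, 0], [0, 0, 0, 0, 0]],
])

```text
clock: 8.27
eef_pos: [0.6174, -0.0754, 0.1804]
tool_rot: [-2.529, -1.807, 0.054]
contact_force: [1.1, 0.1, -3.9]
gripper_width: 0.0579
```

Run:
```python
from h import *
to(.6214,-.0645,.165)
```

```text
t8.27 pos [ 0.6174 -0.0754  0.1804] jaw 1.241 q7 1.37 F [ 1.1  0.1 -3.9] w 0.0579 tilt [-0.0475  0.0066]
tool d mm [11.8  1.  15.3] rows>=0.5 turn None
```

>>> jog_arm([
  [[0, -12, -36, 0, 0], [0, -12, -36, 0, 0], [0, -12, -36, 0, 0], [0, 0, 0, 0, 0], [0, 0, 0, 0, 0], [0, 0, 0, 0, 0]],
])

```text
clock: 8.77
eef_pos: [0.4965, -0.0742, 0.1854]
tool_rot: [-2.526, -1.805, 0.06]
contact_force: [0.0, -0.5, -4.9]
gripper_width: 0.0578
```

Run:
```python
from h import *
to(.6214,-.0645,.18)
```

```text
t8.77 pos [ 0.4965 -0.0742  0.1854] jaw 1.241 q7 1.38 F [ 0.  -0.5 -4.9] w 0.0578 tilt [-0.0524  0.0072]
tool d mm [ 49.6 115.1  -1.1] rows>=3.0 turn None
```

>>> jog_arm([
  [[0, 0, 0, -5, 0], [0, 0, 0, -7, 0], [0, 0, 0, -7, 0], [0, 0, 0, -7, 0], [0, 0, 0, -7, 0], [0, 0, 0, -7, 0], [0, 0, 0, -7, 0], [0, 0, 0, -7, 0], [0, 0, 0, -3, 0], [0, 0, 0, 0, 0]],
])

```text
clock: 9.6
eef_pos: [0.5069, -0.0748, 0.2512]
tool_rot: [-2.531, -1.81, 0.048]
contact_force: [-0.7, -0.4, -4.8]
gripper_width: 0.058
```

Run:
```python
from h import *
to(.6214,-.0645,.18)
```

```text
t9.60 pos [ 0.5069 -0.0748  0.2512] jaw 1.242 q7 1.38 F [-0.7 -0.4 -4.8] w 0.0580 tilt [-0.0422  0.0062]
tool d mm [ 47.3 107.9  66.4] rows>=3.2 turn None
```

>>> jog_arm([
  [[0, 0, 0, 36, 0], [0, 0, 0, 36, 0], [0, 0, 0, 0, 0], [0, 0, 0, 0, 0], [0, 0, 0, 0, 0]],
])

```text
clock: 10.02
eef_pos: [0.5061, -0.0746, 0.1803]
tool_rot: [-2.534, -1.812, 0.042]
contact_force: [-0.5, 0.1, -4.7]
gripper_width: 0.0577
```

Run:
```python
from h import *
to(.6214,-.0645,.18)
```

```text
t10.02 pos [ 0.5061 -0.0746  0.1803] jaw 1.242 q7 1.39 F [-0.5  0.1 -4.7] w 0.0577 tilt [-0.0371  0.0058]
tool d mm [ 46.8 105.7  -3.9] rows>=2.8 turn None
```

>>> jog_arm([
  [[0, 0, 0, -5, 0], [0, 0, 0, -7, 0], [0, 0, 0, -7, 0], [0, 0, 0, -7, 0], [0, 0, 0, -7, 0], [0, 0, 0, -7, 0], [0, 0, 0, -7, 0], [0, 0, 0, -7, 0], [0, 0, 0, -3, 0], [0, 0, 0, 0, 0]],
])

```text
clock: 10.85
eef_pos: [0.5125, -0.0757, 0.2518]
tool_rot: [-2.542, -1.817, 0.025]
contact_force: [0.3, 0.6, -5.3]
gripper_width: 0.0584
```

Run:
```python
from h import *
to(.6214,-.0645,.18)
```

```text
t10.85 pos [ 0.5125 -0.0757  0.2518] jaw 1.241 q7 1.38 F [ 0.3  0.6 -5.3] w 0.0584 tilt [-0.0229  0.0044]
tool d mm [ 46.  101.   69.3] rows>=3.1 turn None
```

>>> jog_arm([
  [[0, 0, 0, 36, 0], [0, 0, 0, 36, 0], [0, 0, 0, 0, 0], [0, 0, 0, 0, 0]],
])

```text
clock: 11.18
eef_pos: [0.5135, -0.0756, 0.1802]
tool_rot: [-2.545, -1.82, 0.018]
contact_force: [0.9, -0.3, -4.6]
gripper_width: 0.0578
```

Run:
```python
from h import *
to(.6214,-.0645,.18)
```

```text
t11.18 pos [ 0.5135 -0.0756  0.1802] jaw 1.241 q7 1.39 F [ 0.9 -0.3 -4.6] w 0.0578 tilt [-0.0168  0.0039]
tool d mm [45.4 98.5 -1.5] rows>=2.6 turn None
```

>>> jog_arm([
  [[0, 3, 6, -2, 0], [0, 4.5, 10, 0, 0], [0, 4.5, 10, 0, 0], [0, 4.5, 10, 0, 0], [0, 4.5, 10, 0, 0], [0, 4.5, 10, 0, 0], [0, 4.5, 10, 0, 0], [0, 4.5, 10, 0, 0], [0, 4.5, 9, 0, 0], [0, 2, 5, 0, 0]],
])

```text
clock: 12.02
eef_pos: [0.6272, -0.0657, 0.1997]
tool_rot: [2.556, 1.827, 0.008]
contact_force: [0.5, 0.6, -4.4]
gripper_width: 0.0579
```

>>> jog_arm([
  [[0, 0, 0, 0, 0], [0, 0, 0, 0, 0]],
])

```text
clock: 12.18
eef_pos: [0.6299, -0.0654, 0.2024]
tool_rot: [2.553, 1.826, 0.014]
contact_force: [-0.3, -0.0, -5.5]
gripper_width: 0.0579
```

Run:
```python
from h import *
to(.6214,-.0645,.165)
```

```text
t12.18 pos [ 0.6299 -0.0654  0.2024] jaw 1.242 q7 1.35 F [-0.3 -0.  -5.5] w 0.0579 tilt [0.0089 0.0024]
tool d mm [-2.1 -8.7 37.4] rows>=0.9 turn None
```

>>> jog_arm([
  [[0, -1, -4, 6, 0], [0, -1, -4, 10, 0], [0, 0, 0, 10, 0], [0, 0, 0, 10, 0], [0, 0, 0, 6, 0], [0, 0, 0, 0, 0], [0, 0, 0, 0, 0]],
])

```text
clock: 12.77
eef_pos: [0.6184, -0.0653, 0.158]
tool_rot: [2.555, 1.825, 0.01]
contact_force: [-0.2, -0.7, -4.5]
gripper_width: 0.0579
```

Run:
```python
from h import *
to(.6214,-.0645,.15)
snap('scene','scene4',(180,130,300,220),6)
snap('top','top4',(225,140,345,230),6)
```

```text
t12.77 pos [ 0.6184 -0.0653  0.158 ] jaw 1.241 q7 1.36 F [-0.2 -0.7 -4.5] w 0.0579 tilt [0.0063 0.0021]
tool d mm [1.7 2.5 8.1] rows>=0.2 turn None
```

View pics/scene4.png

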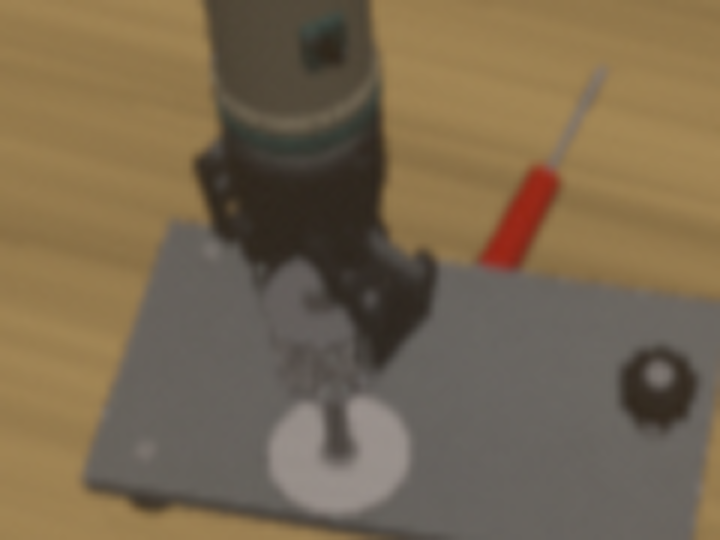

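View pics/top4.png

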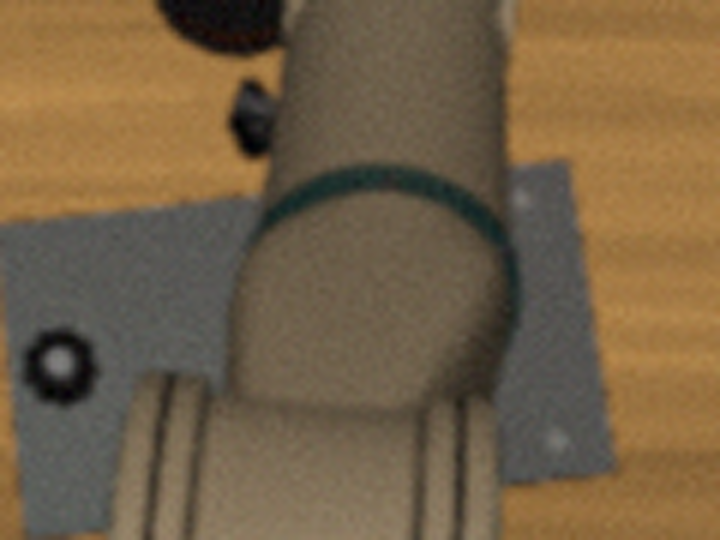

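Run:
```python
from h import *
from fit import up,pose
C=lambda p:up(p,6,180,130)
s,M,a=st();print(s['eef_pos'],M[:,2])
print('spool top now by scene',ray('scene',*C((317,299)),.194), 'expect',(s['eef_pos']-M[:,2]*.036).round(4))
print('spindle tip scene',ray('scene',*up((328,354),5,170,125),.114),'base/turntable',ray('scene',*up((333,401),5,170,125),.05), ray('scene',*C((339.5,455)),.05))
A=lambda p:up(p,6,215,155)
print('top: tip',ray('top',*A((406,122)),.112),'turntable',ray('top',*A((401,152)),.05))
crop('scene4','s4',215,165,255,220,14);crop('scene0','s0',215,185,255,220,16);crop('top0','t0',265,165,300,195,20)
```

```text
[ 0.61872612 -0.06526925  0.1584309 ] [ 0.00696197  0.00204401 -0.99997368]
spool top now by scene [ 0.61744032 -0.06692901  0.194     ] expect [ 0.6185 -0.0653  0.1944]
spindle tip scene [ 0.6209011  -0.06238993  0.114     ] base/turntable [ 0.61642705 -0.0651642   0.05      ] [ 0.61877106 -0.0644005   0.05      ]
top: tip [ 0.62296912 -0.06434875  0.112     ] turntable [ 0.62127497 -0.06478514  0.05      ]
```

View pics/s4.png

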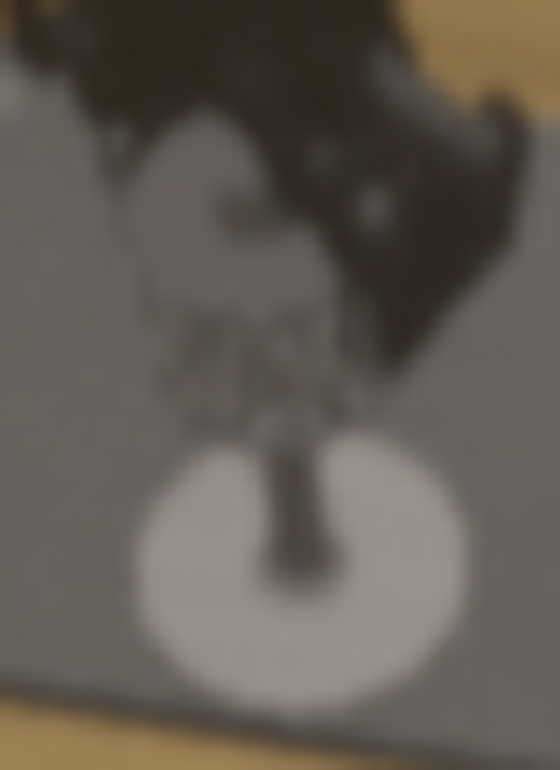

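View pics/t0.png

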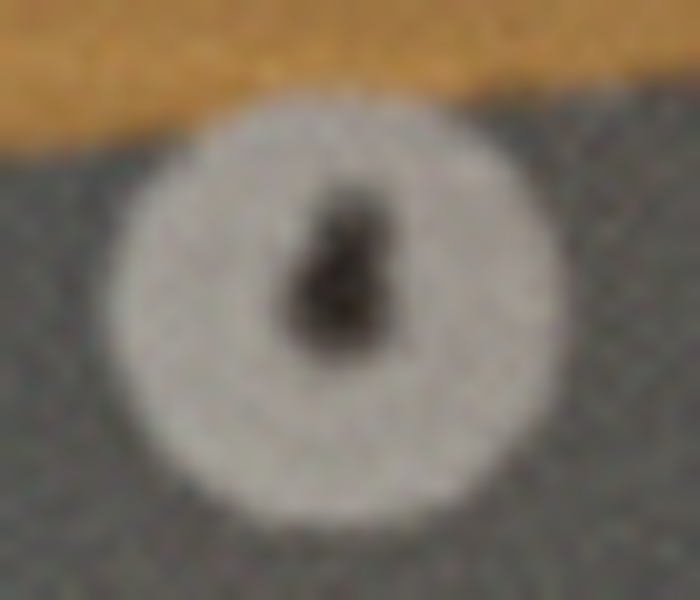

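View pics/s0.png

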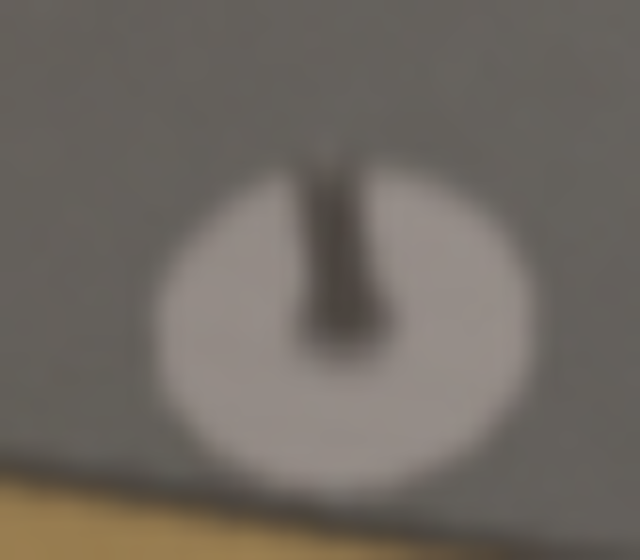

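>>> jog_arm([
  [[0, 1.6, 0.8, 4, 0], [0, 0, 0, 6, 0], [0, 0, 0, 6, 0], [0, 0, 0, 6, 0], [0, 0, 0, 0, 0], [0, 0, 0, 0, 0]],
])

```text
clock: 13.37
eef_pos: [0.6219, -0.0638, 0.1354]
tool_rot: [2.552, 1.824, 0.015]
contact_force: [0.6, 0.4, -4.6]
gripper_width: 0.0578
```

Run:
```python
from h import *
to(.620,-.064,.068)
```

```text
t13.37 pos [ 0.6219 -0.0638  0.1354] jaw 1.241 q7 1.35 F [ 0.6  0.4 -4.6] w 0.0578 tilt [0.0103 0.0019]
tool d mm [-1.2 -2.4 67.3] rows>=1.6 turn None
```

>>> jog_arm([
  [[0, 0, -1, 4, 0], [0, 0, 0, 5, 0], [0, 0, 0, 5, 0], [0, 0, 0, 0, 0]],
])

```text
clock: 13.7
eef_pos: [0.6199, -0.0645, 0.1203]
tool_rot: [2.553, 1.823, 0.011]
contact_force: [0.6, 0.4, -5.0]
gripper_width: 0.0575
```

Run:
```python
from h import *
to(.620,-.064,.068)
snap('scene','scene5',(180,130,300,220),6)
```

```text
t13.70 pos [ 0.6199 -0.0645  0.1203] jaw 1.240 q7 1.36 F [ 0.6  0.4 -5. ] w 0.0575 tilt [0.0081 0.0008]
tool d mm [ 0.3 -0.4 52.3] rows>=1.3 turn None
```

View pics/scene5.png

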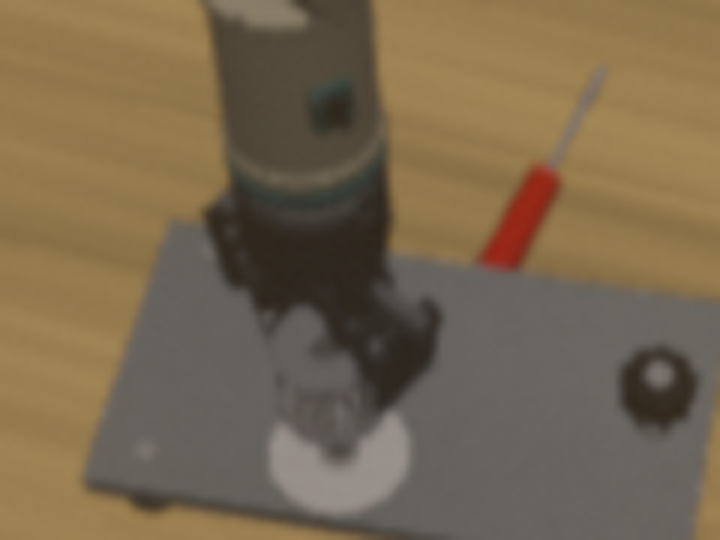

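>>> jog_arm([
  [[0, 0, 0, 4, 0], [0, 0, 0, 5, 0], [0, 0, 0, 5, 0], [0, 0, 0, 5, 0], [0, 0, 0, 5, 0], [0, 0, 0, 0, 0]],
])

```text
clock: 14.25
eef_pos: [0.6201, -0.0648, 0.094]
tool_rot: [2.554, 1.823, 0.011]
contact_force: [0.3, -0.0, -4.2]
gripper_width: 0.0582
```

Run:
```python
from h import *
to(.620,-.064,.068)
```

```text
t14.25 pos [ 0.6201 -0.0648  0.094 ] jaw 1.240 q7 1.36 F [ 0.3 -0.  -4.2] w 0.0582 tilt [0.0082 0.0006]
tool d mm [ 0.6 -0.5 26. ] rows>=0.6 turn None
```

>>> jog_arm([
  [[0, 0, 0, 4, 0], [0, 0, 0, 5, 0], [0, 0, 0, 5, 0], [0, 0, 0, 4, 0], [0, 0, 0, 2, 0], [0, 0, 0, 0, 0]],
])

```text
clock: 14.75
eef_pos: [0.6203, -0.0649, 0.0714]
tool_rot: [2.554, 1.823, 0.01]
contact_force: [-1.2, -1.5, -3.6]
gripper_width: 0.058
```

Run:
```python
from h import *
to(.620,-.064,.068)
```

```text
t14.75 pos [ 0.6203 -0.0649  0.0714] jaw 1.240 q7 1.36 F [-1.2 -1.5 -3.6] w 0.0580 tilt [0.0079 0.0004]
tool d mm [ 0.8 -0.6  3.4] rows>=0.1 turn None
```

>>> jog_arm([
  [[0, 0, 0, 2, 0], [0, 0, 0, 2, 0], [0, 0, 0, 1, 0], [0, 0, 0, 1, 0]],
])

```text
clock: 15.08
eef_pos: [0.6205, -0.065, 0.0681]
tool_rot: [2.553, 1.823, 0.011]
contact_force: [-2.7, -1.2, 3.1]
gripper_width: 0.0579
```

Run:
```python
from h import *
to(.620,-.064,.068)
```

```text
t15.08 pos [ 0.6205 -0.065   0.0681] jaw 1.240 q7 1.36 F [-2.7 -1.2  3.1] w 0.0579 tilt [0.0083 0.0003]
tool d mm [ 0.8 -0.8  0.1] rows>=0.0 turn None
```

>>> jog_arm([
  [[0.9, 0, 0, 0, 0], [1, 0, 0, 0, 0], [1, 0, 0, 0, 0], [1, 0, 0, 0, 0]],
])

```text
clock: 15.42
eef_pos: [0.6253, -0.0643, 0.0708]
tool_rot: [2.548, 1.82, 0.025]
contact_force: [-0.3, -0.3, -0.5]
gripper_width: 0.0855
```

Run:
```python
from h import *
to(.620,-.064,.068)
```

```text
t15.42 pos [ 0.6253 -0.0643  0.0708] jaw 1.241 q7 1.36 F [-0.3 -0.3 -0.5] w 0.0855 tilt [0.0189 0.0007]
tool d mm [-1.5 -5.2  2.7] rows>=0.1 turn None
```

>>> jog_arm([
  [[1, 0, 0, -5, 0], [1, 0, 0, -10, 0], [1, 0, 0, -12, 0], [1, 0, 0, -14, 0], [1, 0, 0, -14, 0], [1, 0, 0, -14, 0], [1, 0, 0, -14, 0], [1, 0, 0, -12, 0], [1, 0, 0, -5, 0], [1, 0, 0, 0, 0]],
])

```text
clock: 16.25
eef_pos: [0.6263, -0.0642, 0.1853]
tool_rot: [2.543, 1.817, 0.038]
contact_force: [-0.4, -1.1, -0.1]
gripper_width: 0.0851
```

Run:
```python
from h import *
to(.46,.341,.13,1.34)
snap('scene','scene6',(180,100,300,220),6)
```

```text
t16.25 pos [ 0.6263 -0.0642  0.1853] jaw 1.241 q7 1.35 F [-0.4 -1.1 -0.1] w 0.0851 tilt [0.029  0.0007]
tool d mm [ 328.9 -290.1   50.7] rows>=10.6 turn -0.099
```

View pics/scene6.png

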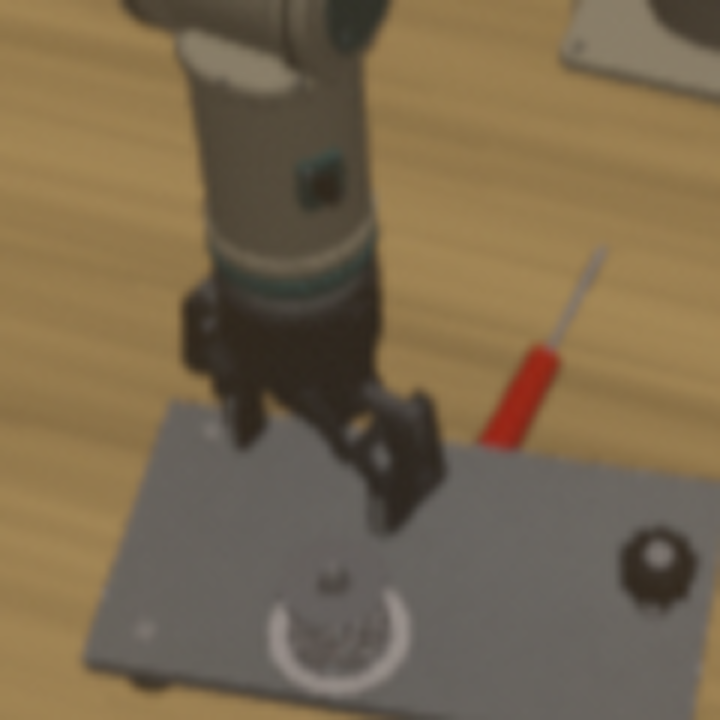

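>>> jog_arm([
  [[1, 10, -9, 0, 0], [1, 22, -19, 0, 0], [1, 22, -19, 0, 0], [1, 22, -19, 0, 0], [1, 22, -19, 0, 0], [1, 22, -19, 0, 0], [1, 22, -19, 0, 0], [1, 22, -19, 0, 0], [1, 22, -19, 0, 0], [1, 22, -19, 0, 0]],
])

```text
clock: 17.13
eef_pos: [0.5116, 0.199, 0.1739]
tool_rot: [2.557, 1.804, 0.014]
contact_force: [0.5, 0.3, -0.2]
gripper_width: 0.0855
```

Run:
```python
from h import *
to(.46,.341,.13,1.34)
```

```text
t17.13 pos [0.5116 0.199  0.1739] jaw 1.229 q7 0.87 F [ 0.5  0.3 -0.2] w 0.0855 tilt [ 0.0148 -0.0049]
tool d mm [116.4 -96.9  42.5] rows>=3.8 turn -0.111
```

>>> jog_arm([
  [[1, 20, -17, 0, -0.055], [1, 20, -17, 0, -0.055], [1, 20, -17, 0, 0], [1, 18, -15, 0, 0], [1, 6, -5, 0, 0], [1, 0, 0, 0, 0], [1, 0, 0, 0, 0]],
])

```text
clock: 17.72
eef_pos: [0.4479, 0.314, 0.167]
tool_rot: [2.436, 1.977, -0.006]
contact_force: [-0.3, -0.2, -0.4]
gripper_width: 0.0855
```

Run:
```python
from h import *
to(.457,.342,.10,1.34)
```

```text
t17.72 pos [0.4479 0.314  0.167 ] jaw 1.363 q7 0.75 F [-0.3 -0.2 -0.4] w 0.0855 tilt [-0.     -0.0059]
tool d mm [29.7  3.1 66.8] rows>=1.8 turn 0.023
```

>>> jog_arm([
  [[1, 8, 1, 4, 0.02], [1, 10, 1, 8, 0], [1, 6, 0, 10, 0], [1, 0, 0, 10, 0], [1, 0, 0, 10, 0], [1, 0, 0, 10, 0], [1, 0, 0, 4, 0], [1, 0, 0, 0, 0]],
])

```text
clock: 18.38
eef_pos: [0.4593, 0.3311, 0.1026]
tool_rot: [2.465, 1.934, -0.012]
contact_force: [-0.1, 0.6, 0.3]
gripper_width: 0.0852
```

Run:
```python
from h import *
to(.457,.342,.055,1.34)
snap('scene','scene7',(310,130,420,240),6)
snap('top','top7',(130,170,240,270),6)
s,M,a=st()
for sg in(1,-1):
    p=s['eef_pos']+M@[sg*.0475,0,-.013]
    u=proj('scene',p);print('scene',((u-[310,130]+.5)*6-.5).round(1)); u=proj('top',p);print('top',((u-[130,170]+.5)*6-.5).round(1))
```

```text
t18.38 pos [0.4593 0.3311 0.1026] jaw 1.330 q7 0.71 F [-0.1  0.6  0.3] w 0.0852 tilt [-0.0009 -0.0116]
tool d mm [10.6 -4.9 47.5] rows>=1.2 turn -0.01
scene [422.9 383. ]
top [107.1 285.7]
scene [259.3 306.5]
top [272.4 329.4]
```

View pics/scene7.png

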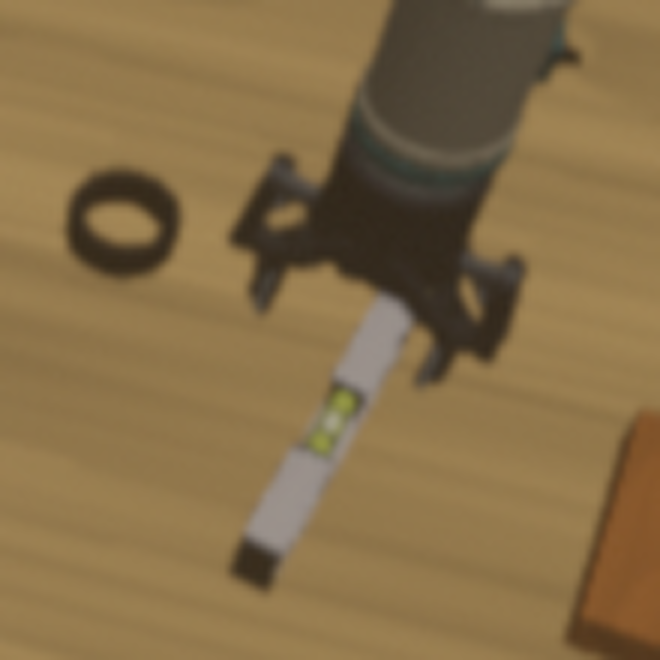

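View pics/top7.png

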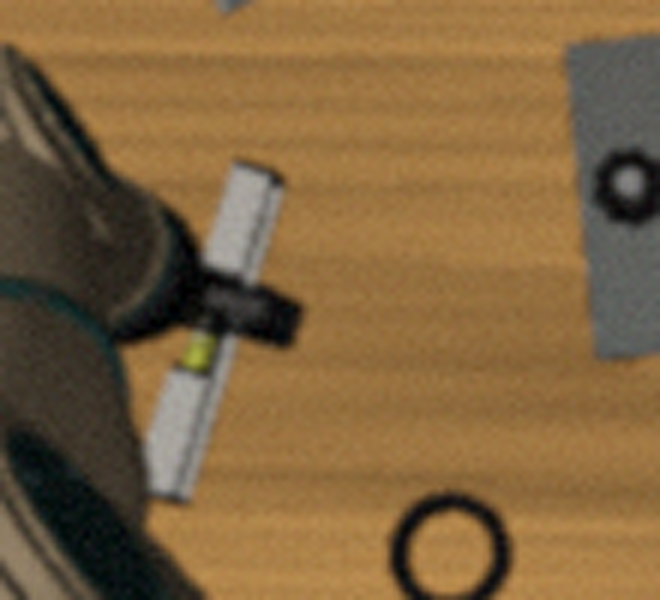

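Run:
```python
from h import *
from fit import up
print(ray('scene',*up((332,421),6,310,130),.037),ray('top',*up((168,279),7,140,185),.037))
```

```text
[0.45270267 0.34336291 0.037     ] [0.45857841 0.34240726 0.037     ]
```

>>> jog_arm([
  [[1, 5, -2, 3, -0.005], [1, 6, -3, 6, -0.005], [1, 0, 0, 9, 0], [1, 0, 0, 9, 0], [1, 0, 0, 4, 0], [1, 0, 0, 0, 0], [1, 0, 0, 0, 0]],
])

```text
clock: 19.07
eef_pos: [0.4578, 0.3457, 0.0708]
tool_rot: [2.454, 1.949, -0.004]
contact_force: [0.3, 0.5, 0.4]
gripper_width: 0.0855
```

Run:
```python
from h import *
to(.457,.342,.01,1.34)
snap('scene','scene8',(310,130,420,240),6)
```

```text
t19.07 pos [0.4578 0.3457 0.0708] jaw 1.342 q7 0.71 F [0.3 0.5 0.4] w 0.0855 tilt [ 0.0027 -0.008 ]
tool d mm [-3.4 -0.2 60.8] rows>=1.5 turn 0.002
```

View pics/scene8.png

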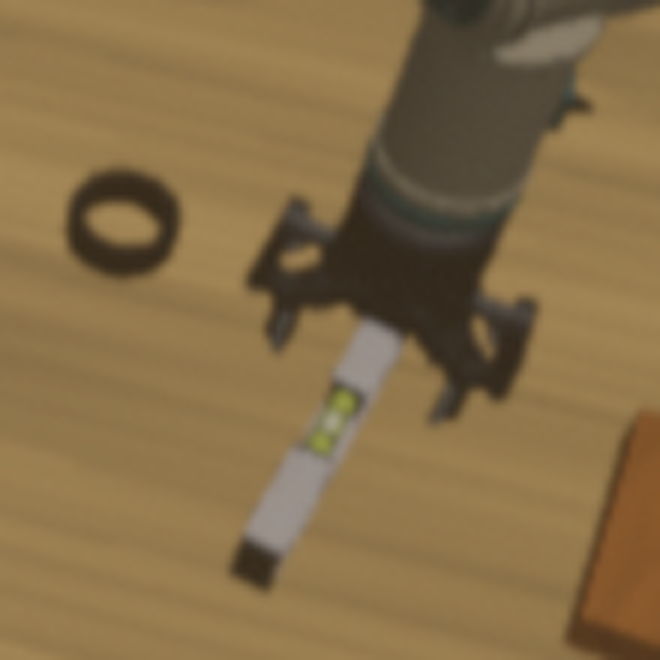

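>>> jog_arm([
  [[1, -2, 0, 5, 0], [1, 0, 0, 9, 0], [1, 0, 0, 9, 0], [1, 0, 0, 9, 0], [1, 0, 0, 9, 0], [1, 0, 0, 6, 0], [1, 0, 0, 3, 0], [1, 0, 0, 0, 0]],
])

```text
clock: 19.78
eef_pos: [0.4578, 0.3423, 0.0153]
tool_rot: [2.455, 1.947, -0.005]
contact_force: [0.3, -0.2, 0.3]
gripper_width: 0.0858
```

Run:
```python
from h import *
to(.457,.342,.011,1.34)
```

```text
t19.78 pos [0.4578 0.3423 0.0153] jaw 1.341 q7 0.71 F [ 0.3 -0.2  0.3] w 0.0858 tilt [ 0.0027 -0.0085]
tool d mm [-0.4 -0.7  4.3] rows>=0.1 turn 0.001
```

Well positioned; lower a little and close.

>>> jog_arm([
  [[0.6, 0, 0, 3, 0], [0.4, 0, 0, 1, 0], [0, 0, 0, 0, 0], [0, 0, 0, 0, 0], [0, 0, 0, 0, 0], [0, 0, 0, 0, 0], [0, 0, 0, 0, 0]],
])

```text
clock: 20.37
eef_pos: [0.4583, 0.3427, 0.0117]
tool_rot: [2.455, 1.947, -0.003]
contact_force: [0.7, -0.1, -2.4]
gripper_width: 0.023
```

Run:
```python
from h import *
to(.457,.342,.011,1.34)
```

```text
t20.37 pos [0.4583 0.3427 0.0117] jaw 1.341 q7 0.71 F [ 0.7 -0.1 -2.4] w 0.0230 tilt [ 0.0038 -0.0076]
tool d mm [-1.  -1.1  0.7] rows>=0.0 turn 0.001
```

>>> jog_arm([
  [[0, 0, 0, -4, 0], [0, 0, 0, -10, 0], [0, 0, 0, -14, 0], [0, 0, 0, -16, 0], [0, 0, 0, -16, 0], [0, 0, 0, -16, 0], [0, 0, 0, -16, 0], [0, 0, 0, -16, 0], [0, 0, 0, -14, 0], [0, 0, 0, -8, 0]],
])

```text
clock: 21.2
eef_pos: [0.455, 0.3418, 0.1505]
tool_rot: [2.455, 1.948, -0.012]
contact_force: [-0.1, -0.2, -2.8]
gripper_width: 0.0229
```

Run:
```python
from h import *
to(.503,-.0857,.165,.134)
snap('scene','scene9',(310,130,420,240),6)
```

```text
t21.20 pos [0.455  0.3418 0.1505] jaw 1.341 q7 0.70 F [-0.1 -0.2 -2.8] w 0.0229 tilt [-0.0009 -0.0111]
tool d mm [-405.5  143.9   -9.8] rows>=10.3 turn 1.207
```

View pics/scene9.png

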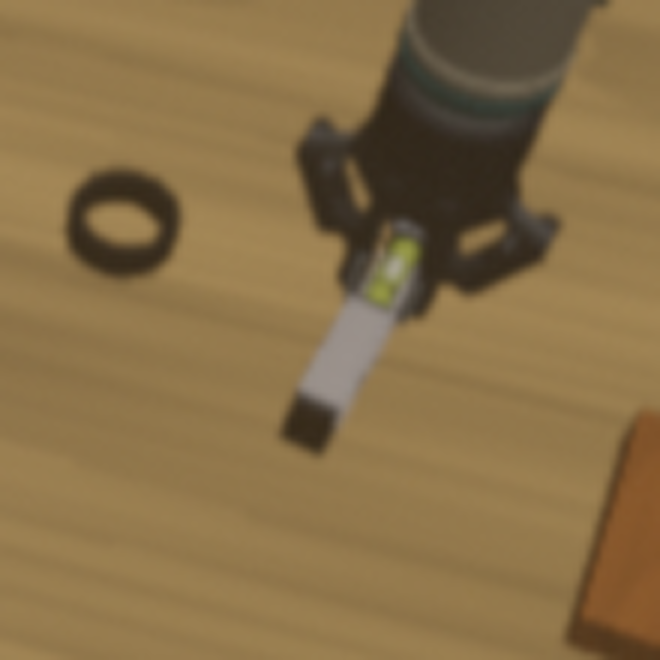

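>>> jog_arm([
  [[0, -10, 3.5, -4, 0], [0, -20, 7, -4, 0], [0, -22, 8, -2, 0], [0, -22, 8, 0, 0], [0, -22, 8, 0, 0], [0, -22, 8, 0, 0], [0, -22, 8, 0, 0], [0, -22, 8, 0, 0], [0, -22, 8, 0, 0], [0, -22, 8, 0, 0]],
])

```text
clock: 22.08
eef_pos: [0.4766, 0.1139, 0.1612]
tool_rot: [2.448, 1.962, -0.021]
contact_force: [0.5, 0.8, -2.6]
gripper_width: 0.023
```

Run:
```python
from h import *
to(.503,-.0857,.165,.134)
```

```text
t22.08 pos [0.4766 0.1139 0.1612] jaw 1.351 q7 1.09 F [ 0.5  0.8 -2.6] w 0.0230 tilt [-0.0079 -0.0118]
tool d mm [-189.1   69.3   -1.6] rows>=4.8 turn 1.217
```

>>> jog_arm([
  [[0, -22, 8, 0, 0], [0, -22, 8, 0, 0], [0, -22, 8, 0, 0], [0, -22, 8, 0, 0], [0, -22, 8, 0, 0], [0, -22, 8, 0, 0], [0, -18, 7, 0, 0.03], [0, -8, 3, 0, 0.06], [0, 0, 0, 0, 0.09], [0, 0, 0, 0, 0.1]],
])

```text
clock: 22.92
eef_pos: [0.4869, -0.0797, 0.1589]
tool_rot: [2.719, 1.563, -0.049]
contact_force: [-0.3, -0.3, -3.2]
gripper_width: 0.0229
```

>>> jog_arm([
  [[0, 0, 0, 0, 0.1], [0, 0, 0, 0, 0.1], [0, 0, 0, 0, 0.1], [0, 0, 0, 0, 0.1], [0, 0, 0, 0, 0.1], [0, 0, 0, 0, 0.1], [0, 0, 0, 0, 0.08], [0, 0, 0, 0, 0.04], [0, 0, 0, 0, 0], [0, 0, 0, 0, 0]],
])

```text
clock: 23.75
eef_pos: [0.4745, -0.088, 0.1546]
tool_rot: [3.097, 0.424, -0.071]
contact_force: [-0.2, 0.9, -1.9]
gripper_width: 0.0231
```

Run:
```python
from h import *
to(.503,-.0857,.165,.134)
```

```text
t23.75 pos [ 0.4745 -0.088   0.1546] jaw 0.272 q7 0.66 F [-0.2  0.9 -1.9] w 0.0231 tilt [-0.0428 -0.0213]
tool d mm [ 27.6   5.6 -11.7] rows>=0.7 turn 0.138
```

>>> jog_arm([
  [[0, 2, 0, -5, 0.03], [0, 3, 0, -7, 0.05], [0, 3, 0, -7, 0.03], [0, 3, 0, -7, 0], [0, 3, 0, -7, 0], [0, 3, 0, -7, 0], [0, 3, 0, -7, 0], [0, 2, 0, -5, 0], [0, 0, 0, 0, 0], [0, 0, 0, 0, 0]],
])

```text
clock: 24.58
eef_pos: [0.4962, -0.0843, 0.2077]
tool_rot: [3.114, 0.259, -0.079]
contact_force: [0.4, 0.3, -2.0]
gripper_width: 0.0231
```

Run:
```python
from h import *
to(.503,-.0857,.165,.134)
```

```text
t24.58 pos [ 0.4962 -0.0843  0.2077] jaw 0.166 q7 0.53 F [ 0.4  0.3 -2. ] w 0.0231 tilt [-0.0489 -0.0202]
tool d mm [ 8.7  2.  42.3] rows>=1.0 turn 0.032
```

>>> jog_arm([
  [[0, 4, 1, 30, 0.015], [0, 3, 1, 30, 0.015], [0, 0, 0, 0, 0], [0, 0, 0, 0, 0], [0, 0, 0, 0, 0]],
])

```text
clock: 25.0
eef_pos: [0.5013, -0.0865, 0.1472]
tool_rot: [3.117, 0.213, -0.076]
contact_force: [0.3, -0.2, -3.3]
gripper_width: 0.023
```

Run:
```python
from h import *
to(.503,-.0857,.165,.134)
```

```text
t25.00 pos [ 0.5013 -0.0865  0.1472] jaw 0.136 q7 0.56 F [ 0.3 -0.2 -3.3] w 0.0230 tilt [-0.0471 -0.02  ]
tool d mm [  0.9  -0.3 -17.8] rows>=0.4 turn 0.002
```

>>> jog_arm([
  [[0, 0, 0, -5, 0], [0, 0, 0, -7, 0], [0, 0, 0, -7, 0], [0, 0, 0, -7, 0], [0, 0, 0, -7, 0], [0, 0, 0, -7, 0], [0, 0, 0, -5, 0], [0, 0, 0, 0, 0]],
])

```text
clock: 25.67
eef_pos: [0.5062, -0.0861, 0.2035]
tool_rot: [3.116, 0.214, -0.059]
contact_force: [0.1, 0.2, -2.5]
gripper_width: 0.0227
```

Run:
```python
from h import *
to(.503,-.0857,.165,.134)
```

```text
t25.67 pos [ 0.5062 -0.0861  0.2035] jaw 0.137 q7 0.52 F [ 0.1  0.2 -2.5] w 0.0227 tilt [-0.0368 -0.0203]
tool d mm [-1.6 -1.4 38.6] rows>=0.9 turn 0.003
```

>>> jog_arm([
  [[0, 0, 0, 30, 0], [0, 0, 0, 25, 0], [0, 0, 0, 0, 0], [0, 0, 0, 0, 0], [0, 0, 0, -6, 0], [0, 0, 0, -8, 0], [0, 0, 0, -8, 0], [0, 0, 0, -8, 0], [0, 0, 0, -8, 0], [0, 0, 0, -8, 0]],
])

```text
clock: 26.5
eef_pos: [0.5093, -0.0867, 0.2034]
tool_rot: [3.115, 0.214, -0.045]
contact_force: [0.4, -0.2, -3.4]
gripper_width: 0.0229
```

Run:
```python
from h import *
to(.503,-.0857,.165,.134)
```

```text
t26.50 pos [ 0.5093 -0.0867  0.2034] jaw 0.137 q7 0.52 F [ 0.4 -0.2 -3.4] w 0.0229 tilt [-0.0274 -0.0209]
tool d mm [-5.  -2.5 38.6] rows>=0.9 turn 0.003
```

>>> jog_arm([
  [[0, 0, -1, 30, 0], [0, -3, -1, 30, 0], [0, -2, 0, 20, 0], [0, 0, 0, 10, 0], [0, 0, 0, 5, 0], [0, 0, 0, 0, 0], [0, 0, 0, 0, 0]],
])

```text
clock: 27.08
eef_pos: [0.5103, -0.0879, 0.1159]
tool_rot: [3.113, 0.217, -0.014]
contact_force: [0.9, 0.5, -2.8]
gripper_width: 0.0224
```

Run:
```python
from h import *
to(.503,-.0857,.052,.134)
snap('scene','scene10',(180,100,300,220),6)
```

```text
t27.08 pos [ 0.5103 -0.0879  0.1159] jaw 0.139 q7 0.60 F [ 0.9  0.5 -2.8] w 0.0224 tilt [-0.0072 -0.0218]
tool d mm [-6.3 -4.5 63.9] rows>=1.5 turn 0.005
```

View pics/scene10.png

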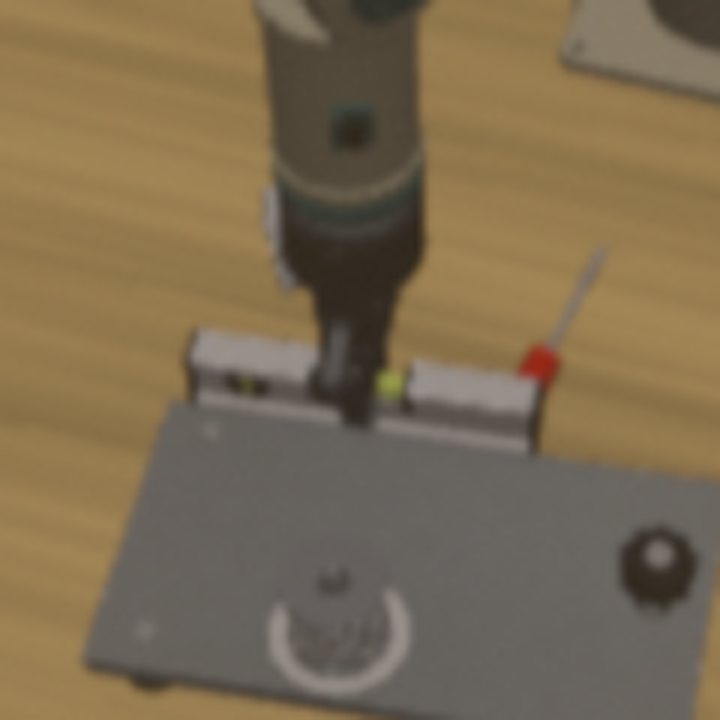

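>>> jog_arm([
  [[0, -3, -2, 5, 0], [0, -3, -1, 8, 0], [0, 0, 0, 8, 0], [0, 0, 0, 8, 0], [0, 0, 0, 8, 0], [0, 0, 0, 6, 0], [0, 0, 0, 3, 0], [0, 0, 0, 0, 0]],
])

```text
clock: 27.8
eef_pos: [0.5054, -0.0867, 0.0677]
tool_rot: [3.112, 0.218, -0.005]
contact_force: [-0.0, 0.6, -3.0]
gripper_width: 0.0231
```

Run:
```python
from h import *
to(.503,-.0857,.052,.134)
snap('scene','scene11',(180,100,300,220),6)
```

```text
t27.80 pos [ 0.5054 -0.0867  0.0677] jaw 0.140 q7 0.64 F [-0.   0.6 -3. ] w 0.0231 tilt [-0.0019 -0.0221]
tool d mm [-2.1 -1.6 15.6] rows>=0.4 turn 0.006
```

View pics/scene11.png

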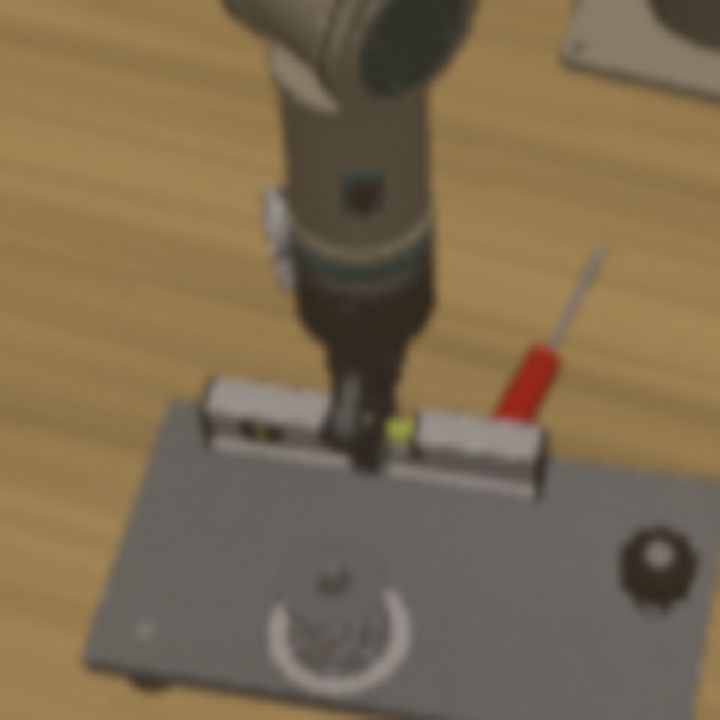

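>>> jog_arm([
  [[0, -2, -1, 4, 0], [0, 0, 0, 5, 0], [0, 0, 0, 4, 0], [0, 0, 0, 2, 0], [0, 0, 0, 1, 0], [0, 0, 0, 0, 0]],
])

```text
clock: 28.35
eef_pos: [0.5041, -0.0867, 0.0512]
tool_rot: [3.112, 0.218, -0.002]
contact_force: [-1.2, -0.5, 2.2]
gripper_width: 0.0225
```

Run:
```python
from h import *
to(.503,-.0857,.052,.134)
```

```text
t28.35 pos [ 0.5041 -0.0867  0.0512] jaw 0.140 q7 0.65 F [-1.2 -0.5  2.2] w 0.0225 tilt [ 0.0004 -0.0224]
tool d mm [-1.  -1.2 -0.8] rows>=0.0 turn 0.006
```

>>> jog_arm([
  [[0, 0, 0, 1, 0], [0, 0, 0, 1, 0], [0, 0, 0, 0, 0]],
])

```text
clock: 28.6
eef_pos: [0.5042, -0.0867, 0.0513]
tool_rot: [3.113, 0.217, -0.0]
contact_force: [-1.0, 0.4, -1.5]
gripper_width: 0.023
```

>>> jog_arm([
  [[0.35, 0, 0, 0, 0], [0.6, 0, 0, 0, 0], [0.6, 0, 0, 0, 0]],
])

```text
clock: 28.85
eef_pos: [0.5054, -0.087, 0.0521]
tool_rot: [3.112, 0.217, 0.004]
contact_force: [1.4, 0.1, -0.3]
gripper_width: 0.0507
```

Run:
```python
from h import *
to(.503,-.0857,.052,.134)
```

```text
t28.85 pos [ 0.5054 -0.087   0.0521] jaw 0.139 q7 0.65 F [ 1.4  0.1 -0.3] w 0.0507 tilt [ 0.0043 -0.0218]
tool d mm [-2.2 -1.6  0. ] rows>=0.1 turn 0.005
```

>>> jog_arm([
  [[0.6, 0, 0, -6, 0], [0.6, 0, 0, -12, 0], [0.6, 0, 0, -14, 0], [0.8, 0, 0, -14, 0], [1, 0, 0, -14, 0], [1, 0, 0, -14, 0], [1, 0, 0, -6, 0], [1, 0, 0, 0, 0], [1, 0, 0, 0, 0]],
])

```text
clock: 29.6
eef_pos: [0.5054, -0.0854, 0.1369]
tool_rot: [3.111, 0.216, 0.005]
contact_force: [0.5, -0.0, 0.0]
gripper_width: 0.0854
```

Run:
```python
from h import *
to(.5392,.096,.14,.134)
```

```text
t29.60 pos [ 0.5054 -0.0854  0.1369] jaw 0.139 q7 0.59 F [ 0.5 -0.   0. ] w 0.0854 tilt [ 0.0049 -0.0226]
tool d mm [  58.6 -174.9   -7. ] rows>=4.4 turn 0.005
```

>>> jog_arm([
  [[1, 3, -9, 0, 0], [1, 6, -18, 0, 0], [1, 6, -18, 0, 0], [1, 6, -18, 0, 0], [1, 6, -18, 0, 0], [1, 6, -18, 0, 0], [1, 6, -18, 0, 0], [1, 6, -18, 0, 0], [1, 5, -14, 0, 0], [1, 2, -5, 0, 0]],
])

```text
clock: 30.43
eef_pos: [0.532, 0.0857, 0.1244]
tool_rot: [3.112, 0.211, -0.017]
contact_force: [0.8, -0.1, -0.9]
gripper_width: 0.0856
```

>>> jog_arm([
  [[1, 0, 0, 0, 0], [1, 0, 0, 0, 0]],
])

```text
clock: 30.6
eef_pos: [0.531, 0.0881, 0.1227]
tool_rot: [3.112, 0.218, -0.022]
contact_force: [0.3, -1.6, -0.3]
gripper_width: 0.0855
```

Run:
```python
from h import *
to(.5392,.096,.14,.134)
snap('scene','scene12',(180,130,310,230),6)
snap('top','top12',(215,150,345,250),6)
s,M,a=st()
for sg in(1,-1):
    p=s['eef_pos']+M@[sg*.0475,0,-.013]
    u=proj('scene',p);print('scene',((u-[180,130]+.5)*6-.5).round(1)); u=proj('top',p);print('top',((u-[215,150]+.5)*6-.5).round(1))
```

```text
t30.60 pos [0.531  0.0881 0.1227] jaw 0.139 q7 0.29 F [ 0.3 -1.6 -0.3] w 0.0855 tilt [-0.0123 -0.023 ]
tool d mm [  9.   -6.3 -17.6] rows>=0.5 turn 0.005
scene [637.7 384.6]
top [118.8 215.5]
scene [663.3 242.6]
top [137.6 385.1]
```

View pics/scene12.png

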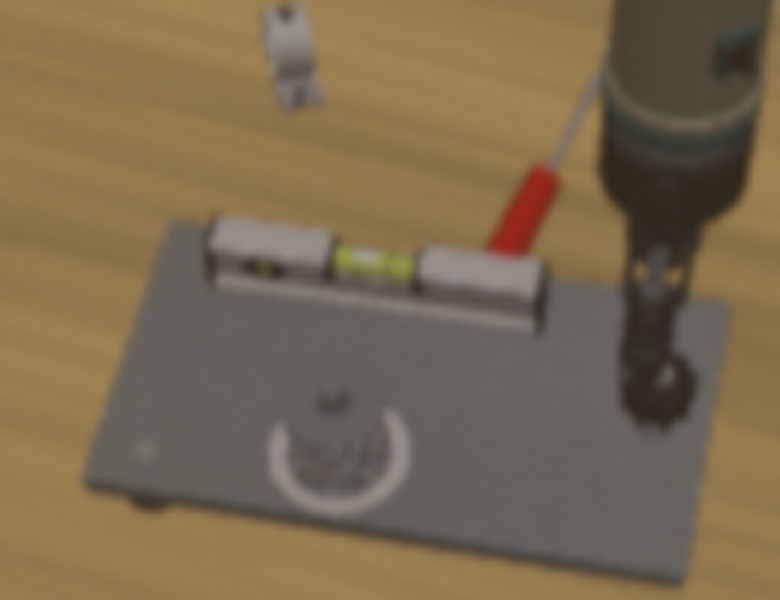

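View pics/top12.png

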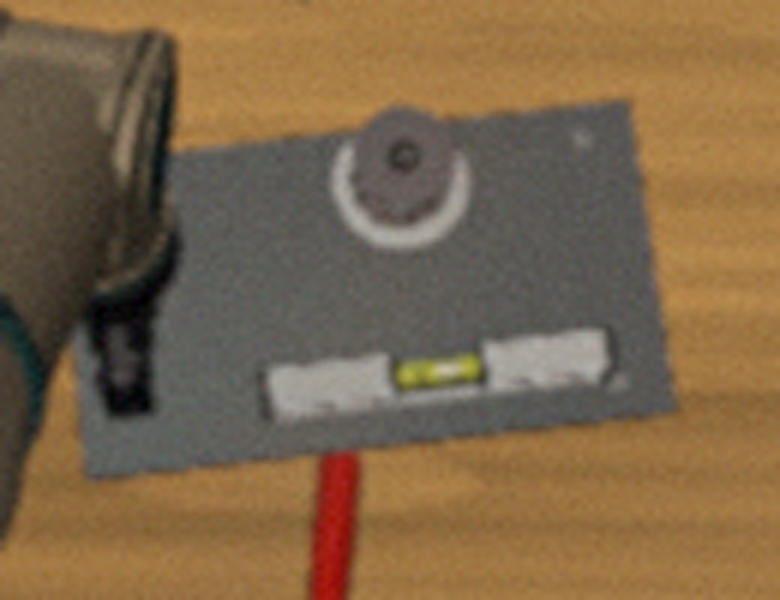

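```bash
cat > bub.py <<'E'
from h import *
import sys
def bub(raw,cam,ctr,n=160,L=.05,ang=None,z=.077,save=True):
    im=cv2.imread(f'pics/raw_{raw}.png').astype(np.float32)
    # ctr: world xy of vial centre; axis direction along deck +y (ang)
    d=np.array([np.cos(ang),np.sin(ang)])
    t=np.linspace(-L,L,n);w=np.linspace(-.004,.004,5)
    P=[[proj(cam,[ctr[0]+a*d[0]-b*d[1],ctr[1]+a*d[1]+b*d[0],z]) for a in t] for b in w]
    P=np.array(P,np.float32)
    s=cv2.remap(im,P[...,0],P[...,1],cv2.INTER_LINEAR).mean(0)
    return t,s # BGR
E
python3 - <<'E'
from h import *
from fit import up
from bub import bub
print('knob',ray('top',*up((120,277),6,215,155),.08),ray('scene',*up((598,348),5,170,125),.08))
for cam,raw,c in(('top','top12',up((439,372),6,215,150)),('scene','scene12',up((374,263),6,180,130))):
    p=ray(cam,*c,.077);print(cam,p)
    t,s=bub(raw,cam,p[:2],ang=1.705)
    for i in range(0,160,4): print('%.1f'%(t[i]*1000),s[i].round().astype(int),end=' | ')
    print()
crop('top12','t12',275,203,302,220,28);crop('scene12','s12',230,165,255,182,28)
E
```

```text
knob [0.537999  0.0955572 0.08     ] [0.53972388 0.09673651 0.08      ]
top [ 0.50423795 -0.08549237  0.077     ]
-50.0 [158 164 168] | -47.5 [157 164 167] | -45.0 [156 164 167] | -42.5 [156 163 167] | -39.9 [156 164 167] | -37.4 [157 164 167] | -34.9 [160 167 169] | -32.4 [158 164 167] | -29.9 [146 150 153] | -27.4 [119 125 128] | -24.8 [ 80  98 101] | -22.3 [ 59 115 115] | -19.8 [ 54 137 136] | -17.3 [ 58 152 152] | -14.8 [ 67 154 155] | -12.3 [ 88 152 156] | -9.7 [107 152 157] | -7.2 [122 155 161] | -4.7 [126 160 164] | -2.2 [121 161 166] | 0.3 [108 160 164] | 2.8 [ 88 159 161] | 5.3 [ 66 149 151] | 7.9 [ 58 140 141] | 10.4 [ 55 134 135] | 12.9 [ 58 138 139] | 15.4 [ 64 150 150] | 17.9 [ 65 152 152] | 20.4 [ 59 141 142] | 23.0 [ 53 115 116] | 25.5 [ 68 100 103] | 28.0 [100 114 118] | 30.5 [135 141 145] | 33.0 [153 159 162] | 35.5 [155 161 164] | 38.1 [154 161 165] | 40.6 [151 160 164] | 43.1 [151 159 163] | 45.6 [152 160 164] | 48.1 [152 160 165] | 
scene [ 0.50441931 -0.08421197  0.077     ]
-50.0 [135 140 148] | -47.5 [133 139 147] | -45.0 [131 137 145] | -42.5 [130 136 144] | -39.9 [129 135 143] | -37.4 [129 135 143] | -34.9 [129 134 143] | -32.4 [124 130 138] | -29.9 [108 115 122] | -27.4 [ 85  98 104] | -24.8 [ 64  97 100] | -22.3 [ 63 119 119] | -19.8 [ 68 135 134] | -17.3 [ 74 141 140] | -14.8 [ 82 142 141] | -12.3 [ 94 142 143] | -9.7 [104 142 144] | -7.2 [107 144 145] | -4.7 [108 144 146] | -2.2 [105 144 145] | 0.3 [ 99 143 144] | 2.8 [ 84 140 140] | 5.3 [ 73 135 135] | 7.9 [ 67 131 130] | 10.4 [ 68 133 133] | 12.9 [ 70 137 136] | 15.4 [ 71 140 138] | 17.9 [ 71 137 136] | 20.4 [ 67 126 126] | 23.0 [ 71 111 114] | 25.5 [ 85 102 108] | 28.0 [113 120 127] | 30.5 [125 130 138] | 33.0 [129 134 143] | 35.5 [130 135 143] | 38.1 [130 135 144] | 40.6 [132 136 145] | 43.1 [133 137 146] | 45.6 [134 138 146] | 48.1 [134 139 147] |
```

View pics/t12.png

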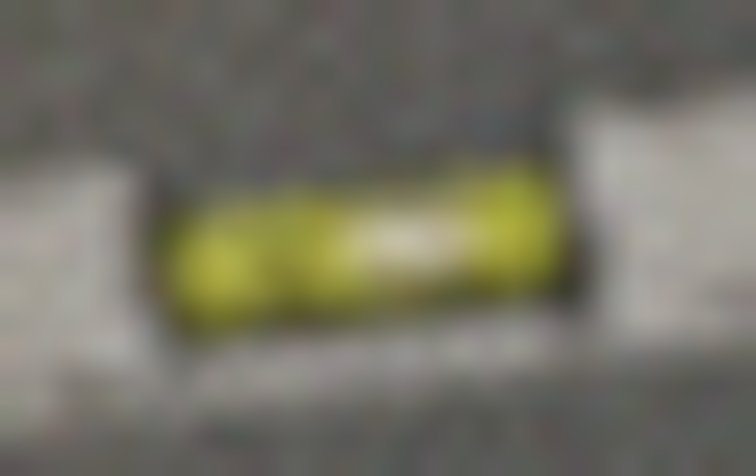

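View pics/s12.png

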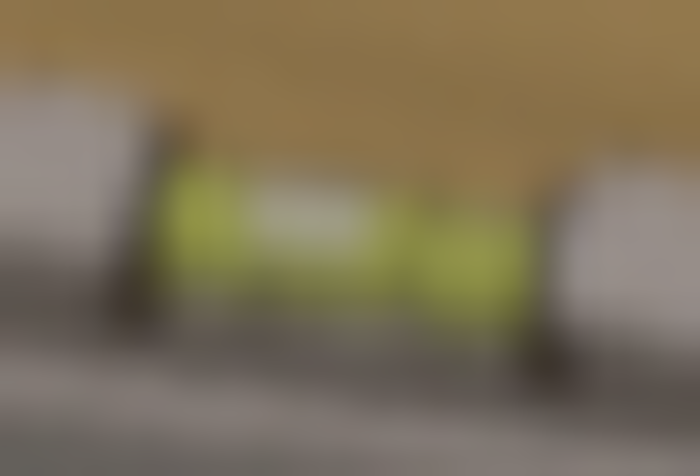

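>>> jog_arm([
  [[1, 4, -3, 2, 0], [1, 4, -3, 5, 0], [1, 0, 0, 8, 0], [1, 0, 0, 8, 0], [1, 0, 0, 3, 0], [1, 0, 0, 0, 0], [1, 0, 0, 0, 0]],
])

```text
clock: 31.28
eef_pos: [0.5382, 0.0891, 0.0936]
tool_rot: [3.111, 0.203, -0.023]
contact_force: [-0.8, 0.5, 0.1]
gripper_width: 0.0853
```

Run:
```python
from h import *
to(.539,.096,.054,.134)
snap('scene','scene13',(240,130,320,210),9)
```

```text
t31.28 pos [0.5382 0.0891 0.0936] jaw 0.130 q7 0.30 F [-0.8  0.5  0.1] w 0.0853 tilt [-0.0131 -0.025 ]
tool d mm [ 2.3 -7.6 39.4] rows>=1.0 turn -0.004
```

View pics/scene13.png

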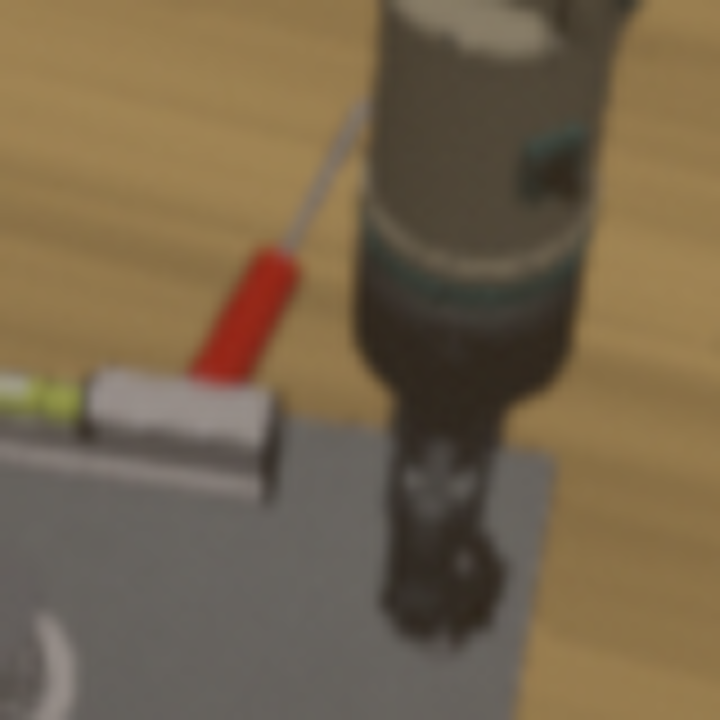

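>>> jog_arm([
  [[1, 1, -4, 0, 0], [1, 1, -3, 0, 0], [1, 0, 0, 4, 0], [1, 0, 0, 6, 0], [1, 0, 0, 7, 0], [1, 0, 0, 0, 0]],
])

```text
clock: 31.83
eef_pos: [0.5399, 0.0974, 0.076]
tool_rot: [3.111, 0.205, -0.019]
contact_force: [0.0, 0.3, -0.5]
gripper_width: 0.0851
```

Run:
```python
from h import *
to(.539,.096,.054,.134)
```

```text
t31.83 pos [0.5399 0.0974 0.076 ] jaw 0.131 q7 0.30 F [ 0.   0.3 -0.5] w 0.0851 tilt [-0.0106 -0.0241]
tool d mm [-0.8  0.8 22. ] rows>=0.5 turn -0.003
```

>>> jog_arm([
  [[1, 0, 0, 5, 0], [1, 0, 0, 7, 0], [1, 0, 0, 6, 0], [1, 0, 0, 2, 0], [1, 0, 0, 0, 0]],
])

```text
clock: 32.25
eef_pos: [0.539, 0.0964, 0.0528]
tool_rot: [3.111, 0.204, -0.022]
contact_force: [-0.8, 0.4, -1.0]
gripper_width: 0.0853
```

Run:
```python
from h import *
to(.539,.096,.054,.134)
snap('scene','scene14',(240,130,320,210),9)
```

```text
t32.25 pos [0.539  0.0964 0.0528] jaw 0.131 q7 0.31 F [-0.8  0.4 -1. ] w 0.0853 tilt [-0.0123 -0.0247]
tool d mm [-0.1  0.4 -1.2] rows>=0.0 turn -0.003
```

View pics/scene14.png

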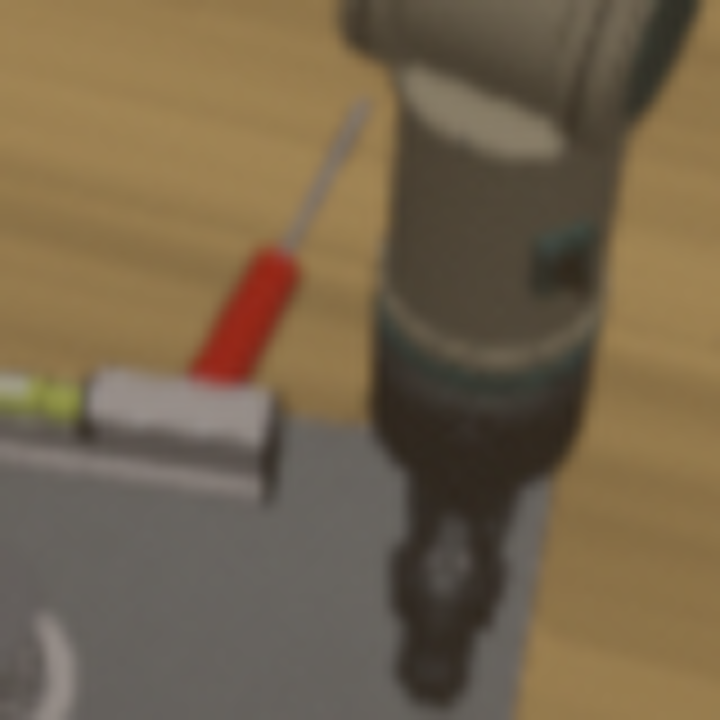

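Fingers straddle the knob; close.

>>> jog_arm([
  [[0.6, 0, 0, 0, 0], [0.4, 0, 0, 0, 0], [0, 0, 0, 0, 0], [0, 0, 0, 0, 0], [0, 0, 0, 0, 0]],
])

```text
clock: 32.72
eef_pos: [0.5377, 0.0961, 0.0538]
tool_rot: [3.111, 0.203, -0.025]
contact_force: [3.6, 0.7, -7.8]
gripper_width: 0.0424
```

Run:
```python
from h import *
to(.539,.096,.054,.134)
```

```text
t32.72 pos [0.5377 0.0961 0.0538] jaw 0.130 q7 0.31 F [ 3.6  0.7 -7.8] w 0.0424 tilt [-0.0145 -0.0244]
tool d mm [ 1.2  0.2 -0.2] rows>=0.0 turn -0.004
```

>>> jog_arm([
  [[0, 0, 0, 0, 0.06], [0, 0, 0, 0, 0.09], [0, 0, 0, 0, 0.09], [0, 0, 0, 0, 0.09], [0, 0, 0, 0, 0.09], [0, 0, 0, 0, 0.06], [0, 0, 0, 0, 0]],
])

```text
clock: 33.3
eef_pos: [0.5389, 0.0959, 0.054]
tool_rot: [3.062, -0.574, -0.012]
contact_force: [0.8, -0.2, -0.9]
gripper_width: 0.0427
```

Run:
```python
from h import *
to(.539,.096,.054,.134)
snap('top','top15',(215,150,345,250),6)
```

```text
t33.30 pos [0.5389 0.0959 0.054 ] jaw -0.371 q7 -0.03 F [ 0.8 -0.2 -0.9] w 0.0427 tilt [-0.0123 -0.0244]
tool d mm [ 0.1 -0.1  0. ] rows>=0.0 turn -0.505
```

View pics/top15.png

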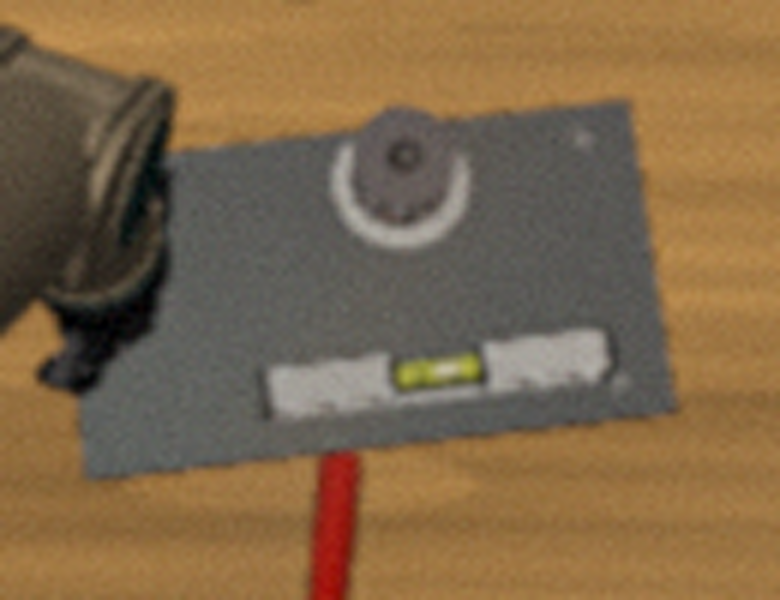

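>>> jog_arm([
  [[0, 0, 0, 0, 0.06], [0, 0, 0, 0, 0.1], [0, 0, 0, 0, 0.1], [0, 0, 0, 0, 0.1], [0, 0, 0, 0, 0.1], [0, 0, 0, 0, 0.1], [0, 0, 0, 0, 0.1], [0, 0, 0, 0, 0.1], [0, 0, 0, 0, 0.1], [0, 0, 0, 0, 0.06]],
])

```text
clock: 34.18
eef_pos: [0.5402, 0.0945, 0.0546]
tool_rot: [2.47, -1.903, 0.006]
contact_force: [0.8, -2.7, -1.5]
gripper_width: 0.0424
```

Run:
```python
from h import *
to(.539,.096,.054,.134)
print(r.sense()['q'].round(2))
```

```text
t34.18 pos [0.5402 0.0945 0.0546] jaw -1.313 q7 -0.72 F [ 0.8 -2.7 -1.5] w 0.0424 tilt [-0.0115 -0.0212]
tool d mm [-1.7  0.8  0.6] rows>=0.0 turn -1.447
[-0.67  0.88  0.71  1.94 -0.88  0.68 -0.72]
```

>>> jog_arm([
  [[0, -1, 0.5, 0, 0.06], [0, 0, 0, 0, 0.1], [0, 0, 0, 0, 0.1], [0, 0, 0, 0, 0.1], [0, 0, 0, 0, 0.06], [0, 0, 0, 0, 0], [0, 0, 0, 0, 0], [0, 0, 0, 0, 0], [0, 0, 0, 0, 0], [0, 0, 0, 0, 0]],
])

```text
clock: 35.02
eef_pos: [0.5403, 0.0937, 0.055]
tool_rot: [2.008, -2.391, 0.009]
contact_force: [1.0, -3.1, -2.0]
gripper_width: 0.0422
```

```bash
cat > look.py <<'E'
from h import *
from bub import bub
import sys
def look(tag,cams=('top','scene'),n=2):
    for cam,c in(('top',(.5042,-.0855)),('scene',(.5044,-.0842))):
        if cam not in cams: continue
        S=0
        for k in range(n):
            im=r.capture(cam); nm=f'{tag}_{cam}{k}'; cv2.imwrite(f'pics/raw_{nm}.png',im[:,:,::-1])
            t,s=bub(nm,cam,c,ang=1.705,n=401); S=S+s/n
        b,g=S[:,0],S[:,1]; t=t*1000
        # window edges: saturation-like g-b crossing
        d=g-b; inside=np.abs(t)<32
        # metal edges on green/blue brightness half level
        m=np.median(b[np.abs(t)>38])
        def cross(y,lev,rng,up):
            i=[k for k in range(len(t)-1) if rng[0]<t[k]<rng[1] and ((y[k]<lev<=y[k+1]) if up else (y[k]>=lev>y[k+1]))]
            return t[i[0]] if i else np.nan
        base=np.percentile(b[np.abs(t)<24],10)
        e0=cross(b,(m+base)/2,(-36,-20),False);e1=cross(b,(m+base)/2,(20,36),True)
        c0=(e0+e1)/2
        w=np.clip(b-base-8,0,None)*(np.abs(t-c0)<21)
        # threshold half of peak
        sel=np.abs(t-c0)<21; pk=b[sel].max(); lev=(pk+base)/2
        k=np.where(sel&(b>lev))[0]
        print(cam,'window %.1f %.1f c %.2f'%(e0,e1,c0),'bubble edges %.1f %.1f'%(t[k[0]],t[k[-1]]),'mid rel %.2f'%((t[k[0]]+t[k[-1]])/2-c0),'centroid rel %.2f'%((w*t).sum()/w.sum()-c0))
E
python3 - <<'E'
from look import *
to(.539,.096,.054,.134)
look('a')
crop('a_top0','a_t',265,195,305,225,18)
E
```

```text
t35.02 pos [0.5403 0.0937 0.055 ] jaw -1.745 q7 -1.06 F [ 1.  -3.1 -2. ] w 0.0422 tilt [-0.0107 -0.0167]
tool d mm [-2.1  1.7  0.9] rows>=0.1 turn 1.263
top window -27.3 27.7 c 0.25 bubble edges -7.2 6.0 mid rel -0.87 centroid rel -0.96
scene window -29.2 26.5 c -1.38 bubble edges -8.8 5.2 mid rel -0.37 centroid rel -0.42
```

View pics/a_t.png

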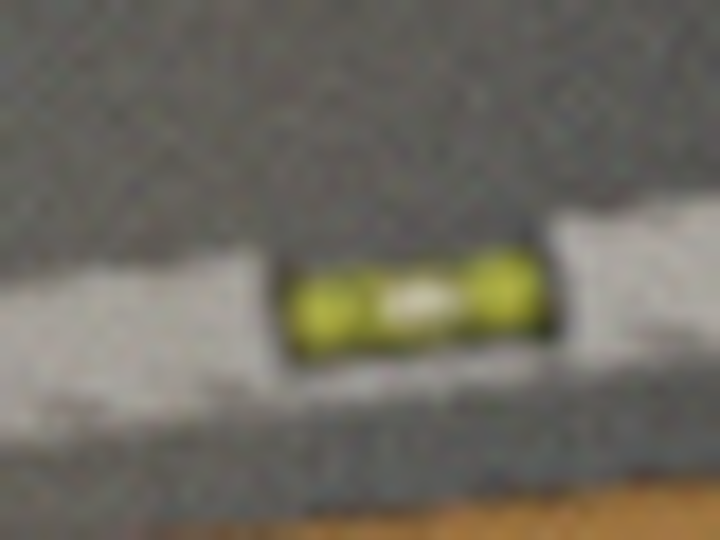

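>>> jog_arm([
  [[0, -1, 1, 0, 0.06], [0, -1, 0.5, 0, 0.08], [0, 0, 0, 0, 0.06], [0, 0, 0, 0, 0], [0, 0, 0, 0, 0], [0, 0, 0, 0, 0], [0, 0, 0, 0, 0], [0, 0, 0, 0, 0], [0, 0, 0, 0, 0], [0, 0, 0, 0, 0]],
])

```text
clock: 36.05
eef_pos: [0.5403, 0.0931, 0.0551]
tool_rot: [1.754, -2.584, 0.02]
contact_force: [-0.9, -3.3, -2.2]
gripper_width: 0.0425
```

Run:
```python
from look import *
to(.539,.096,.054,.134)
look('b',n=3)
```

```text
t36.05 pos [0.5403 0.0931 0.0551] jaw -1.949 q7 -1.23 F [-0.9 -3.3 -2.2] w 0.0425 tilt [-0.0076 -0.0208]
tool d mm [-2.2  2.2  1.1] rows>=0.1 turn 1.059
top window -27.3 27.7 c 0.25 bubble edges -6.2 6.0 mid rel -0.37 centroid rel -0.49
scene window -29.2 26.5 c -1.38 bubble edges -7.8 5.2 mid rel 0.13 centroid rel 0.17
```

>>> jog_arm([
  [[0.8, 0, 0, 0, 0], [1, 0, 0, 0, 0], [1, 0, 0, 0, 0], [1, 0, 0, -5, 0], [1, 0, 0, -9, 0], [1, 0, 0, -9, 0], [1, 0, 0, -9, 0], [1, 0, 0, -9, 0], [1, 0, 0, -9, 0], [1, 0, 0, -6, 0]],
])

```text
clock: 37.18
eef_pos: [0.5409, 0.0952, 0.1169]
tool_rot: [1.761, -2.578, 0.023]
contact_force: [0.6, 0.7, 0.4]
gripper_width: 0.0856
```

Run:
```python
from look import *
to(.539,.096,.12,.134)
look('c',n=3)
```

```text
t37.18 pos [0.5409 0.0952 0.1169] jaw -1.943 q7 -1.31 F [0.6 0.7 0.4] w 0.0856 tilt [-0.0076 -0.0234]
tool d mm [ 0.1  2.1 -3.1] rows>=0.1 turn 1.065
top window -27.3 27.7 c 0.25 bubble edges -6.2 6.0 mid rel -0.37 centroid rel -0.48
scene window -29.2 26.5 c -1.38 bubble edges -7.8 5.2 mid rel 0.13 centroid rel 0.18
```

Run:
```python
from h import *
ims=[cv2.imread(f'pics/raw_{t}_top{k}.png').astype(float) for t in 'bc' for k in range(3)]
im=np.mean(ims,0)[203:218,276:301].astype(np.uint8)
ims=[cv2.imread(f'pics/raw_{t}_scene{k}.png').astype(float) for t in 'bc' for k in range(3)]
i2=np.mean(ims,0)[165:182,230:255].astype(np.uint8)
f=lambda x:cv2.resize(x,None,fx=28,fy=20,interpolation=cv2.INTER_CUBIC)
cv2.imwrite('pics/v.png',np.vstack([f(im),f(i2)[:280]]))
from bub import bub
for nm,cam,c in(('c_top','top',(.5042,-.0855)),('c_scene','scene',(.5044,-.0842))):
    S=np.mean([bub(nm+str(k),cam,c,ang=1.705,n=41)[1] for k in range(3)],0);t=np.linspace(-50,50,41)
    for a,s in zip(t,S):
        if abs(a)<25: print(a,s.round().astype(int),end=' ')
    print()
```

```text
-22.5 [ 56 113 114] -20.0 [ 55 138 137] -17.5 [ 62 155 154] -15.0 [ 62 155 152] -12.5 [ 62 147 146] -10.0 [ 68 139 140] -7.5 [ 81 138 141] -5.0 [104 150 153] -2.5 [118 158 162] 0.0 [124 161 166] 2.5 [122 161 165] 5.0 [101 155 158] 7.5 [ 78 143 145] 10.0 [ 61 133 134] 12.5 [ 59 139 138] 15.0 [ 61 147 148] 17.5 [ 63 151 152] 20.0 [ 62 146 146] 22.5 [ 56 120 121] Traceback (most recent call last):
  File "<stdin>", line 10, in <module>
  File "bub.py", line 8, in bub
    P=[[proj(cam,[ctr[0]+a*d[0]-b*d[1],ctr[1]+a*d[1]+b*d[0],z]) for a in t] for b in w]
        ~~~~^^^^^^^^^^^^^^^^^^^^^^^^^^^^^^^^^^^^^^^^^^^^^^^^^^^
  File "h.py", line 18, in proj
    c=r.get_calibration(cam);K=np.array(c['mtx']);T=np.linalg.inv(np.array(c['T']))
ValueError: time passes only in moves, steps and waits
```

View pics/v.png

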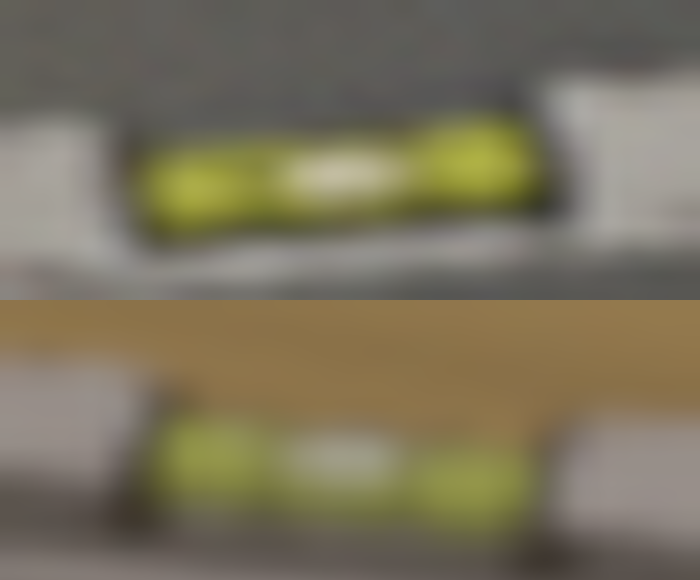

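```bash
python3 - <<'E'
s=open('h.py').read()
s=s.replace("def ray(","_C={}\ndef cal(n):\n    if n not in _C: _C[n]=r.get_calibration(n)\n    return _C[n]\ndef ray(").replace("c=r.get_calibration(cam)","c=cal(cam)")
open('h.py','w').write(s)
E
python3 - <<'E'
from h import *
to(.4957,-.0236,.12,-1.437)
E
```

```text
t37.48 pos [0.54   0.0953 0.1148] jaw -1.943 q7 -1.31 F [-0.3 -0.1  0.1] w 0.0851 tilt [-0.0101 -0.0236]
tool d mm [127.  -2.  -2.] rows>=3.0 turn -0.506
```

>>> jog_arm([
  [[1, 5, 0, -2, 0], [0.5, 12, 0, -2, 0], [0, 15, 0, -1, 0], [0, 15, 0, 0, 0], [0, 15, 0, 0, 0], [0, 15, 0, 0, 0], [0, 15, 0, 0, 0], [0, 15, 0, 0, 0], [0, 10, 0, 0, 0], [0, 4, 0, 0, 0]],
])

```text
clock: 38.32
eef_pos: [0.4882, -0.0294, 0.1221]
tool_rot: [1.752, -2.572, 0.021]
contact_force: [0.1, -0.7, 0.2]
gripper_width: 0.0001
```

>>> jog_arm([
  [[0, 0, 0, 0, -0.06], [0, 0, 0, 0, -0.09], [0, 0, 0, 0, -0.09], [0, 0, 0, 0, -0.09], [0, 0, 0, 0, -0.09], [0, 0, 0, 0, -0.06], [0, 0, 0, 0, 0]],
])

```text
clock: 38.9
eef_pos: [0.4862, -0.0321, 0.122]
tool_rot: [2.33, -2.057, 0.007]
contact_force: [-0.7, 0.4, 0.1]
gripper_width: 0.0002
```

Run:
```python
from look import *
to(.4957,-.0236,.10,-1.437)
snap('scene','scene16',(180,100,310,230),6)
snap('top','top16',(215,150,345,250),6)
```

```text
t38.90 pos [ 0.4862 -0.0321  0.122 ] jaw -1.446 q7 -0.66 F [-0.7  0.4  0.1] w 0.0002 tilt [-0.0186 -0.0282]
tool d mm [ -7.8 -10.9  21.6] rows>=0.6 turn -0.009
```

View pics/scene16.png

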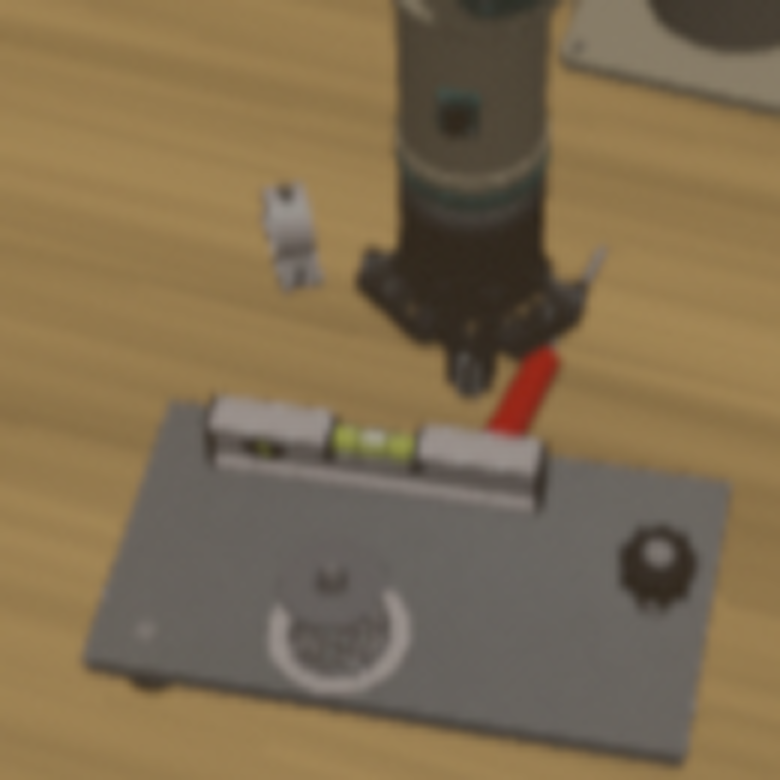

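View pics/top16.png

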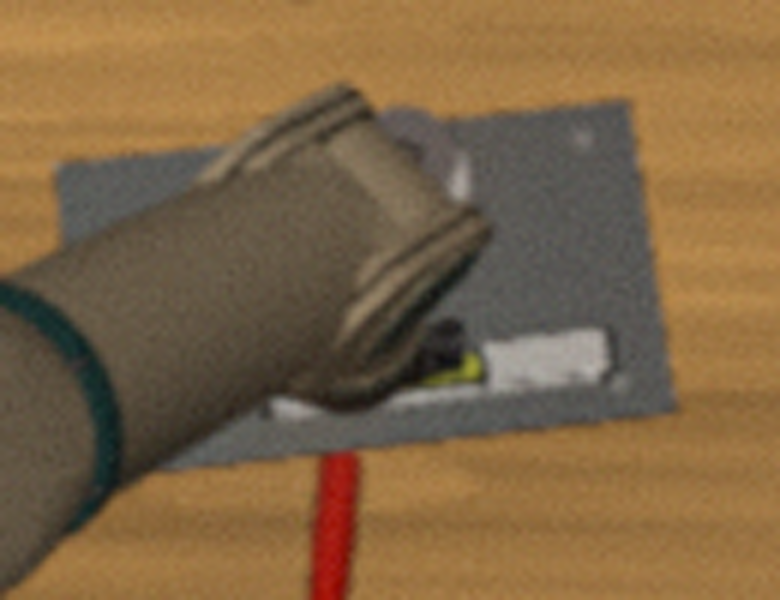

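>>> jog_arm([
  [[0, -3, -4, 2, 0], [0, -4, -5, 4, 0], [0, 0, 0, 6, 0], [0, 0, 0, 6, 0], [0, 0, 0, 0, 0], [0, 0, 0, 0, 0]],
])

```text
clock: 39.5
eef_pos: [0.4948, -0.023, 0.1006]
tool_rot: [2.322, -2.063, 0.007]
contact_force: [1.0, 0.5, 0.0]
gripper_width: 0.0
```

Run:
```python
from look import *
to(.4957,-.0236,.081,-1.437)
snap('scene','scene17',(210,130,290,200),9)
```

```text
t39.50 pos [ 0.4948 -0.023   0.1006] jaw -1.452 q7 -0.66 F [1.  0.5 0. ] w 0.0000 tilt [-0.02   -0.0294]
tool d mm [ 0.1 -1.3 19.6] rows>=0.5 turn -0.015
```

View pics/scene17.png

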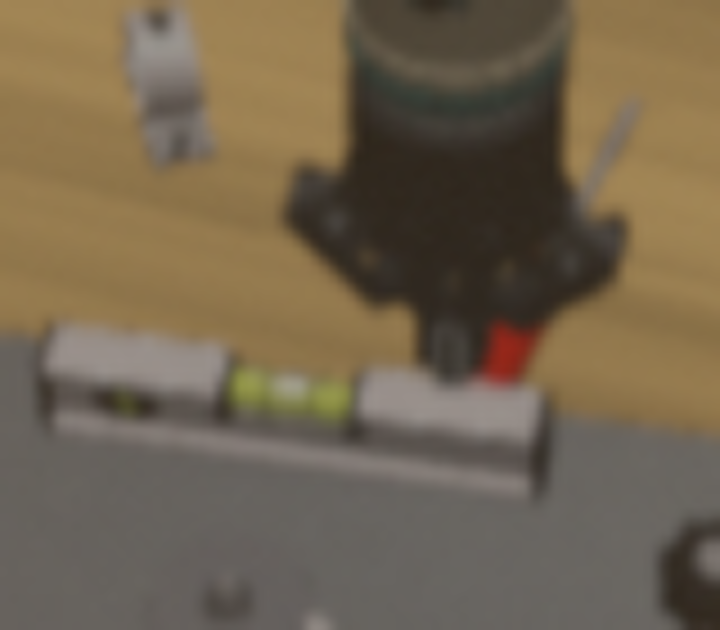

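>>> jog_arm([
  [[0, 0, -1, 4, 0], [0, 0, 0, 5, 0], [0, 0, 0, 3, 0], [0, 0, 0, 2, 0], [0, 0, 0, 1, 0], [0, 0, 0, 0, 0]],
])

```text
clock: 40.05
eef_pos: [0.4952, -0.0239, 0.0841]
tool_rot: [2.321, -2.064, 0.007]
contact_force: [0.4, -0.5, -0.0]
gripper_width: -0.0003
```

Run:
```python
from look import *
to(.4957,-.0236,.081,-1.437)
```

```text
t40.05 pos [ 0.4952 -0.0239  0.0841] jaw -1.454 q7 -0.63 F [ 0.4 -0.5 -0. ] w -0.0003 tilt [-0.0203 -0.0295]
tool d mm [-0.3 -0.6  3.1] rows>=0.1 turn -0.017
```

>>> jog_arm([
  [[0, 0, 0, 1, 0], [0, 0, 0, 1, 0], [0, 0, 0, 1, 0], [0, 0, 0, 1, 0]],
])

```text
clock: 40.38
eef_pos: [0.4954, -0.0242, 0.0802]
tool_rot: [2.321, -2.065, 0.008]
contact_force: [-0.4, -0.1, 1.4]
gripper_width: -0.0001
```

>>> jog_arm([
  [[0, 0, 0, 1, 0]],
])

```text
clock: 40.47
eef_pos: [0.4956, -0.0241, 0.0799]
tool_rot: [2.322, -2.066, 0.008]
contact_force: [-3.3, 2.6, 21.1]
gripper_width: -0.0001
```

>>> jog_arm([
  [[0, 0, 0, 1, 0], [0, 0, 0, 1, 0]],
])

```text
clock: 40.63
eef_pos: [0.4957, -0.0241, 0.08]
tool_rot: [2.323, -2.068, 0.007]
contact_force: [-2.8, 0.1, 11.8]
gripper_width: 0.0001
```

>>> jog_arm([
  [[0, 0, 0, 0.9, 0], [0, 0, 0, 0.9, 0], [0, 0, 0, 0.9, 0], [0, 0, 0, 0.9, 0]],
])

```text
clock: 40.97
eef_pos: [0.4956, -0.0241, 0.08]
tool_rot: [2.326, -2.072, 0.005]
contact_force: [-2.2, 1.5, 11.0]
gripper_width: 0.0
```

>>> jog_arm([
  [[0, 0, 0, 0.9, 0]],
])

```text
clock: 41.05
eef_pos: [0.4956, -0.0241, 0.08]
tool_rot: [2.326, -2.074, 0.005]
contact_force: [-2.8, -0.1, 9.8]
gripper_width: 0.0002
```

>>> jog_arm([
  [[0, 0, 0, 0.9, 0]],
])

```text
clock: 41.13
eef_pos: [0.4956, -0.0241, 0.08]
tool_rot: [2.327, -2.075, 0.004]
contact_force: [-3.1, -0.1, 10.3]
gripper_width: -0.0003
```

Run:
```python
from look import *
to(.4957,-.0236,.081,-1.437)
look('d',cams=('scene',),n=3)
print(r.sense()['contact_force'])
crop('d_scene0','d_s',210,130,290,200,9)
```

```text
t41.13 pos [ 0.4956 -0.0241  0.08  ] jaw -1.456 q7 -0.61 F [-3.1 -0.1 10.3] w -0.0003 tilt [-0.0138 -0.0198]
tool d mm [-0.5 -0.2 -1.1] rows>=0.0 turn -0.019
scene window -29.2 26.2 c -1.50 bubble edges -8.8 5.0 mid rel -0.37 centroid rel -0.30
[-2.4239308   1.67720092  9.09948174]
```

View pics/d_s.png

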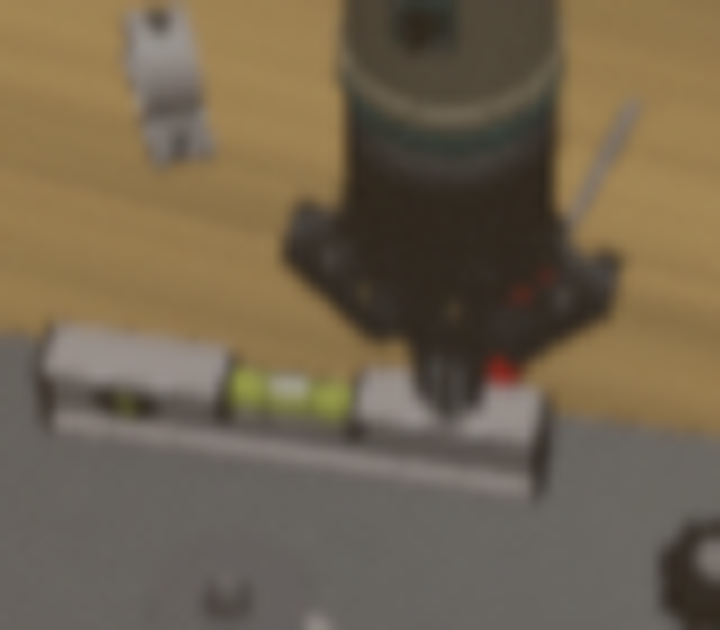

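>>> jog_arm([
  [[0, 0, 0, 0.9, 0], [0, 0, 0, 0.9, 0], [0, 0, 0, 0.9, 0], [0, 0, 0, 0.9, 0], [0, 0, 0, 0.9, 0], [0, 0, 0, 0.9, 0], [0, 0, 0, 0.9, 0], [0, 0, 0, 0.9, 0], [0, 0, 0, 0.9, 0], [0, 0, 0, 0.9, 0]],
])

```text
clock: 42.12
eef_pos: [0.4955, -0.0241, 0.0799]
tool_rot: [2.334, -2.085, 0.002]
contact_force: [-2.6, -0.4, 10.0]
gripper_width: -0.0002
```

Run:
```python
from look import *
to(.4957,-.0236,.081,-1.437)
look('e',n=4)
print(r.sense()['contact_force'])
crop('e_top0','e_t',215,150,345,250,6)
```

```text
t42.12 pos [ 0.4955 -0.0241  0.0799] jaw -1.458 q7 -0.59 F [-2.6 -0.4 10. ] w -0.0002 tilt [-0.0074 -0.0098]
tool d mm [-0.5 -0.2 -1.1] rows>=0.0 turn -0.021Traceback (most recent call last):
  File "<stdin>", line 3, in <module>
  File "look.py", line 24, in look
    sel=np.abs(t-c0)<21; pk=b[sel].max(); lev=(pk+base)/2
                            ~~~~~~~~~~^^
    return umr_maximum(a, axis, None, out, keepdims, initial, where)
ValueError: zero-size array to reduction operation maximum which has no identity
```

Run:
```python
from look import *
look('f',cams=('scene',),n=6)
print(r.sense()['contact_force'],r.sense()['clock'])
crop('f_scene0','f_s',170,100,330,220,4.5)
```

```text
scene window -29.2 26.2 c -1.50 bubble edges -7.8 5.0 mid rel 0.13 centroid rel 0.24
[-2.02452156 -0.51953069  9.87632086] 42.6167
```

View pics/f_s.png

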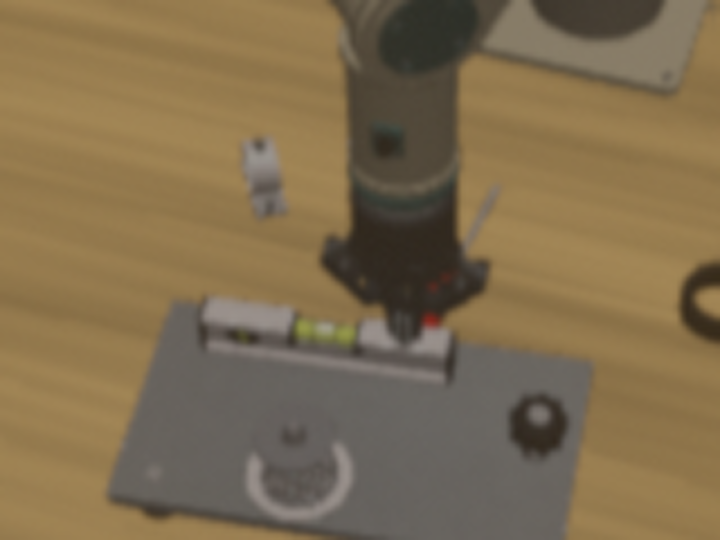

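Run:
```python
from h import *
print(r.sense()['contact_force'],r.sense()['gripper_width']);print(r.sign_off())
```

```text
[-2.02452156 -0.51953069  9.87632086] 0.0001221550338792663
the job is handed in; nothing more can be done
None
```

The job is handed in at about 42.6 s of the 72 s allowed, with everything done in the order asked.

- **Spool:** it is on the spindle and released. It met the turntable with its underside at the expected 50 mm height, and the pictures show it sitting flat.
- **Level:** it stands vial up on the bare strip, lengthwise along the deck, and is released.
- **Knob:** I turned it about 2.1 rad clockwise. The bubble went from about 5 mm off to the middle. After I let go, the top camera put it at -0.4 to -0.5 mm and the scene camera at +0.1 to +0.2 mm. The two disagree by about 0.6 mm, but both are well inside ±1.5 mm.
- **Press:** closed fingers press the plain top about 60 mm from the vial. The last force reading was 9.9 N downward. The bubble in the scene camera was at +0.1 to +0.2 mm, still between the lines.

Some checks were incomplete or off:
- **First contact:** the push spiked briefly to 21 N and shifted the bubble about 0.5 mm. Both settled before I handed in.
- **Top camera:** it could not be used for the final bubble check, most likely because the arm blocks its view of the vial. That check rests on the scene camera alone.
- **Arm tilt:** the tool leaned by up to about 0.05 rad on some moves. I worked it back to about 0.02 rad or less before each placing, and it was about 0.01 rad at the end.
- **Bystanders:** nothing in the pictures suggests I touched any, but I did not re-measure their positions.

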